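# Hang the rinse pail on the drip fork by its bail

### The job

Swing the folded-down bail of the small steel pail upright while the pail stands on the bench, then lift the pail by that bail and hang it on the fork over the drip tray, the bail's wire lying in the notches of both prongs, and let go so that the pail hangs still and level. Keep the printed hip cup inside the pail, and leave the other things on the bench where they are.

Things in the scene. Friction and masses are not known exactly. Their poses are not given: they have to be found in the camera images.
- pail_hinge (a point): Point midway between the two ear pivots of the bail, on the pail's axis, 66 mm above the pail's underside. z is the pail's axis (up); y is the hinge line; x points to the side on which the bail lies folded.
- pail: The loose stainless steel pail, 75 mm high, slightly tapered, 90 mm across the rim and 84 mm across the foot (112 mm over the bail's pivots), wall 3 mm, 0.36 to 0.63 kg. Origin at the centre of its underside, axes as those of pail_hinge. The only vessel with a bail.
- bail: Bail: rectangular loop of 4 mm wire, legs 106 mm apart, straight top bar (86 mm) 100 mm from the hinge line. Origin = pail_hinge; y along the hinge, z from hinge to grip (straight up = upright). At the start 1.35 to 1.55 rad from upright towards the pail's +x; it can go 1.6 rad either way. Stiff hinge (0.034 N m): stays where left. 0.3 to 0.6 N at the grip moves it; over 1 N may tip the pail.
- bail_grip (a point): Centre of the flat black plastic grip in the middle of the bail's bar: 34 mm along the wire (y), 18 mm wide in the bail's plane (z), 10 mm thick across it (x). Axes as bail. Folded, it shows its 18 mm width from above, over 40 mm clear of the pail; being flat it does not roll in firmly closed fingers. Upright it is taken from above across its 10 mm, 166 mm above the pail's underside.
- tray: Fixed steel drip tray, 210 x 170 mm, rim 14 mm high, carrying the fork. Origin on its underside right below the fork's notches, 25 mm before the tray's middle. The fork: post (16 mm thick) at x = +105 mm, at its top a crossbar and two level 8 mm prongs at y = +27 and -27 mm (46 mm free between), running to -x over the origin. Nothing stands above the prongs. Enter from -x, wire above the tips, pail below the prongs, then lower.
- notch_foot (a point): Point on the tray's floor (4 mm above the bench) below the middle of the two notches, axes as tray. Each prong has a V notch there, 28 mm long and 9 mm deep. The fork's height is set anew each time and is NOT measured: prong centre line 215 to 240 mm above the bench, so the wire's centre rests 213 to 238 mm above it. Lowest prong underside (in the notch) 202 mm.
- tips_foot (a point): Point on the tray's floor below the middle between the two upturned prong tips, 26 mm in front (-x) of the notches, axes as tray. The tips rise 11 mm over the prongs (15 mm to their top), so their tops are at most 256 mm above the bench.
- cup_center (a point): Centre of the white nylon printed hip cup, 52 mm across and 24 mm high, 30 g, loose inside the pail.
- pot: Bystander: plain steel pot, 84 mm across and 70 mm high, much like the pail but without ears or bail. Origin under its centre.
- stem: Bystander: white nylon hip stem prototype, about 155 mm long, lying. Origin at its middle on the bench.
- plate_a: Bystander: translucent amber resin cranial plate, 86 x 68 x 13 mm, domed. Origin under its centre.
- plate_b: Bystander: the second amber cranial plate, same size. Origin under its centre.
- platform: Bystander: blue anodized build platform, 130 x 130 x 16 mm with an aluminium lug on top (34 mm high). Origin under its centre.
- deburrer: Bystander: black deburring handle with a steel hooked blade, 150 mm long, 22 mm thick, lying along its x. Origin on the bench near its middle.
There are look-alikes about, which are no part of the job. Of the things that look like the part that bears cup_center, the largest one is meant.

How it is judged:
By the outcome, as a careful person would: the job done as asked, in the order asked, and still so for the second after the job is handed in, with the robot touching nothing.
It also fails if it takes over 72 s, if anything falls off the work surface, if the arm or the gripper's body presses on something with over 40 N, if the wrist force passes 120 N, or if a joint passes its speed limit or range.

### The arm

A 6-joint arm with a two-finger parallel gripper is mounted at the origin on the work surface. World frame = base frame: x ahead of the robot, y to its left, z up, the work surface at z = 0. Lengths are in m, angles in rad, forces in N, time in s.
With the tool pointing down it reaches from about 0.325 to 0.875 m from the base axis. Payload 4.4 kg.
Tool frame: the origin (TCP) lies midway between the tips of the shut fingers; the grasp point (between the pads) lies 19 mm behind it; x points along the fingers, y is the direction in which the jaws open and shut, and the axes are right-handed (so a half turn about x gives the same grasp; the last joint's range is limited). The gripper opens to 85 mm and grips with 20 to 120 N. Pads are 22 mm wide; open, the fingers measure 114 mm over their backs; the gripper's body (76 mm by 85 mm) begins 54 mm behind the grasp point. The pads swing forward as they close: fully open they stand 13 mm farther back than shut.
Start: joints at [1.087, 0.207, 1.542, -0, 1.393, -0.15], TCP at [0.188, 0.543, 0.231] pointing down, gripper open.
Joint ranges: [-2.73, 2.73], [-0.86, 2.22], [0.23, 2.46], [-1.11, 4.25], [0.08, 2.63], [-2.82, 2.82]. Speed limits (rad/s): [2.79, 2.79, 3.14, 3.14, 3.14, 3.14].

### API

Orientations are given as a unit quaternion [x, y, z, w].
In Python, from workcell import observe, get_image, camera_params, ctrl, cut_out, tip_of gives the robot as it stands.
- The arm moves only by the tool drive_tool, never from a script. Its arguments are lists of equal length, an entry for each row: "travel": the shift along the tool's x, y, z in mm, a list of three; "turn": the turn about the tool's x in degrees; "jaw": the closure in counts, from 0 (fully open) to 255 (shut). In form: {"travel": [[dx, dy, dz], ...], "turn": [turn, ...], "jaw": [jaw, ...]}. A call has 1 to 20 rows; each row is the pose to reach, as a shift and turn from the pose measured when the call began, along the tool's axes at that moment; what a row does not reach only later rows make up. A row lasts 1/10 s, in which the tool goes at most 50 mm and 8.59 degrees, less where a joint would pass 70% of its speed; a pose out of reach is approached as far as the arm can. A call with a gripper value outside its range is refused whole. The fingers move at their own pace and stop on an object; "newtons" is the grip in N (left out, the last holds). Time passes only in rows, so rows that repeat a pose let the fingers close. It gives the time, the measured TCP pose, the force and the opening at its end, in the units of the state.
- observe(): the state, without advancing time (a new reading comes with each control period).
- get_image(name): name is "scene" or "top" or "wrist"; returns the picture (480x640x3 uint8, red, green, blue); there is no depth.
- camera_params(name): a dict with "fovy" (degrees; the focal length in pixels is half the picture's height over the tangent of half this angle, whatever the lens; pixels are square), "cx", "cy" (the principal point, pixels), "distortion" ([k1, k2, p1, p2, k3] as OpenCV has them; the pictures are not rectified), "view" (4x4, takes a point from world to camera coordinates); the wrist camera has in their place "tool_from_camera" (4x4, takes a point from camera to tool coordinates, whose origin is the TCP and whose axes are the tool frame's). Camera axes: x right, y down, z forward; pixel columns grow to the right and rows downward; lengths in m; the calibration is good to about 2 mm. A picture is of the moment at which its call begins: read the wrist's pose just before it. camera_params takes no time and is no camera call.
- ctrl.close_job(): hands the job in, once; it reports no verdict.
Trained networks look in the newest picture that a camera, given by its name, has taken for a name from the list of things; names that differ only in an ending like _2 or _b are one class to them, and where a whole thing is asked for, a point or a joint stands for the part that bears it (a point fixed in the world has none). Each returns a list of dicts, best first, with "p" (0 to 1); they miss things now and then, are a little off and sometimes report something else, mostly with a low value. They report only what shows in the picture. A call takes as long as a camera call. They do not tell look-alikes from the thing itself.
- cut_out(name, camera): "mask" (480x640 bool, what is visible of it).
- tip_of(name, camera): "at" ([x, y, z] in m, in world coordinates, good to about 4 mm: a listed point, or the origin of a listed thing).
The state is a dict: "time": time; "joint_positions": joint angles; "dq": joint speeds; "joint_efforts": joint torques, N m; "tool_pos": TCP position; "tcp_rot": TCP orientation; "force": force on the tool from outside, world axes, zero at the start; "torque": the same for the moment, N m; "gripper_width": opening from 0.0 (shut) to 1.0 (fully open).
Only numpy, scipy, OpenCV 4.12 (cv2) and the standard library are available. Lean on these libraries where they do the work, as an engineer would, in place of code of your own. Each camera call takes 0.05 s, during which the arm holds its last target.

## Working session

There is one attempt and no reset: what is moved stays moved. The work goes in short steps, Python scripts to look and compute and a tool call to move; the robot and the scene stay as the last step left them, time stands still between calls to the robot, and variables do not carry over. Pictures are saved under pics/ and viewed, and the job is handed in when it is done.

Besides the shell and the picture viewer there is one more tool, called after "Emit:" by a JSON object that holds its "name" and its "arguments". drive_tool: Moves the arm, as the interface text tells. Its arguments: {"type":"object","properties":{"travel":{"type":"array"},"turn":{"type":"array"},"jaw":{"type":"array"},"newtons":{"type":"number"}},"required":["travel","turn","jaw"]}

```bash
ls; mkdir -p pics; python3 - <<'E'
from workcell import *
import cv2,json
s=observe();print(s)
for n in("scene","top","wrist"):
    im=get_image(n);cv2.imwrite(f"pics/a_{n}.png",im[:,:,::-1]);print(n,camera_params(n))
E
```

```text
pics
{'time': 0.0, 'joint_positions': array([ 1.08750315e+00,  2.07457593e-01,  1.54297844e+00, -3.38155134e-05,
        1.39349273e+00, -1.50497754e-01]), 'dq': array([ 0.00012514,  0.00028832, -0.00021289, -0.00030673, -0.00194149,
       -0.00093992]), 'joint_efforts': array([ 6.76498003e-04, -3.83038759e+01, -2.91596425e+01, -2.44692474e-04,
        1.05117046e-02, -1.11123552e-05]), 'tool_pos': array([0.18750306, 0.54275653, 0.23009281]), 'tcp_rot': array([ 0.11632808,  0.69758616, -0.11790504,  0.69709377]), 'force': array([-0.72142186, -1.3954076 ,  0.66753851]), 'torque': array([-0.01546447, -0.00282015,  0.04916847]), 'gripper_width': 0.9993915225042155}
scene {'fovy': 57.69523511866426, 'cx': 317.2388612320016, 'cy': 242.84668761545345, 'distortion': array([-0.0170701,  0.       ,  0.       ,  0.       ,  0.       ]), 'view': array([[ 0.67272544,  0.7397992 , -0.01173141, -0.31671277],
       [ 0.52673203, -0.48999056, -0.69459529, -0.26406648],
       [-0.51960932,  0.46109262, -0.71930505,  1.26943577],
       [ 0.        ,  0.        ,  0.        ,  1.        ]])}
top {'
[... 246 characters left out ...]
09562, -0.0029512 , -0.0882315 ,  0.56667407],
       [ 0.08826358, -0.01353241, -0.99600523,  0.94708988],
       [ 0.        ,  0.        ,  0.        ,  1.        ]])}
wrist {'fovy': 60.34964259781808, 'cx': 319.2552896703296, 'cy': 236.27504486110482, 'distortion': array([0.00330228, 0.        , 0.        , 0.        , 0.        ]), 'tool_from_camera': array([[ 1.57870834e-03, -3.21050795e-01,  9.47060660e-01,
        -1.43145076e-01],
       [ 9.99998752e-01,  5.66412966e-04, -1.47494146e-03,
        -1.28610798e-04],
       [-6.28963090e-05,  9.47061807e-01,  3.21051289e-01,
        -8.07635151e-02],
       [ 0.00000000e+00,  0.00000000e+00,  0.00000000e+00,
         1.00000000e+00]])}
```

View pics/a_scene.png

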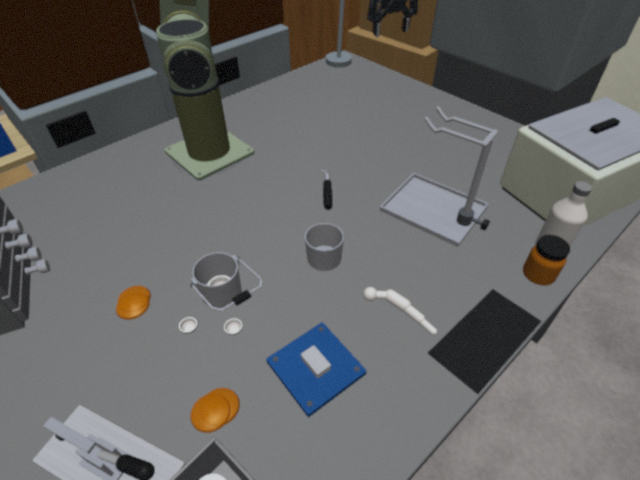

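View pics/a_top.png

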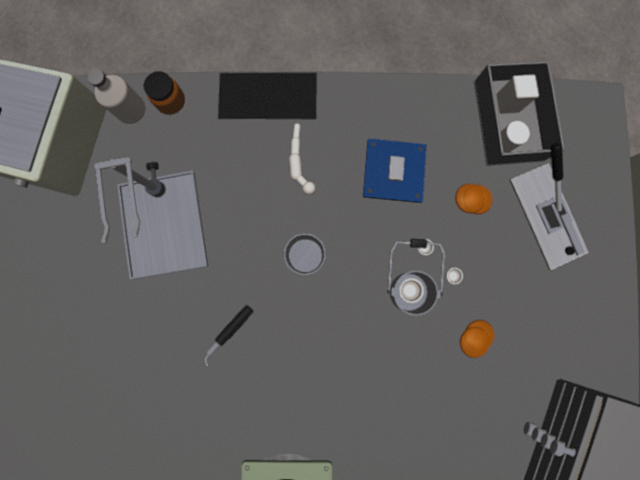

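```bash
python3 - <<'E'
from workcell import *
import numpy as np
for c in("top","scene"):
    for n in("pail_hinge","bail_grip","pail","tray","notch_foot","tips_foot","cup_center","pot","bail"):
        try: r=tip_of(n,c)
        except Exception as e: print(n,c,e); continue
        print(c,n,[(np.round(d["at"],4).tolist(),round(d["p"],2)) for d in r])
E
```

```text
top pail_hinge [([0.455, -0.2589, 0.0648], 0.72), ([0.5318, -0.0362, -0.0036], 0.26)]
top bail_grip [([0.5531, -0.2644, 0.0823], 0.68)]
top pail [([0.4525, -0.2601, -0.0026], 0.88), ([0.657, -0.4101, -0.0023], 0.7)]
top tray [([0.571, 0.2697, 0.0059], 0.72)]
top notch_foot [([0.5668, 0.2701, 0.0031], 0.93)]
top tips_foot [([0.5396, 0.2636, 0.0009], 0.96)]
top cup_center [([0.4544, -0.2595, 0.0185], 0.76), ([0.5493, -0.2948, 0.0077], 0.67), ([0.4896, -0.3587, 0.006], 0.5)]
top pot [([0.534, -0.0392, -0.0022], 0.95), ([0.4535, -0.2585, 0.0192], 0.26)]
top bail []
scene pail_hinge [([0.4532, -0.2594, 0.0674], 0.75)]
scene bail_grip [([0.5524, -0.2629, 0.0855], 0.59), ([0.4549, -0.2618, 0.0627], 0.42)]
scene pail [([0.4514, -0.2641, -0.0014], 0.89)]
scene tray [([0.5717, 0.2682, 0.0018], 0.88)]
scene notch_foot [([0.5701, 0.2705, 0.0072], 0.89)]
scene tips_foot [([0.5447, 0.2635, -0.0008], 0.86)]
scene cup_center [([0.5486, -0.2973, 0.0066], 0.73), ([0.4581, -0.2615, 0.0166], 0.66), ([0.4847, -0.356, 0.0095], 0.47)]
scene pot [([0.5306, -0.037, 0.0007], 0.86), ([0.5724, 0.2699, 0.0007], 0.6)]
scene bail [([0.5343, -0.038, -0.0004], 0.75)]
```

```bash
cat > h.py <<'E'
import numpy as np, cv2
from scipy.spatial.transform import Rotation as R
from workcell import *
def pose():
    s=observe(); return s,np.array(s["tool_pos"]),R.from_quat(s["tcp_rot"]).as_matrix()
def goto(p,yaw=None):
    """p world TCP; yaw: world angle of jaw axis (tool y), mod pi"""
    s,t,M=pose(); d=M.T@(np.array(p)-t)*1000
    turn=0
    if yaw is not None:
        v=M.T@np.array([np.cos(yaw),np.sin(yaw),0]); a=np.degrees(np.arctan2(v[2],v[1]))
        turn=(a+90)%180-90
    print("travel",np.round(d,1),"turn",round(turn,2),"j6",round(s["joint_positions"][5],3))
def proj(cam,P,s=None):
    c=camera_params(cam); f=240/np.tan(np.radians(c["fovy"]/2))
    if "view" in c: V=np.array(c["view"])
    else:
        _,t,M=pose(); T=np.eye(4);T[:3,:3]=M;T[:3,3]=t; V=np.linalg.inv(T@np.array(c["tool_from_camera"]))
    K=np.array([[f,0,c["cx"]],[0,f,c["cy"]],[0,0,1]]); D=np.array(c["distortion"])
    return V,K,D,cv2.projectPoints(np.array(P,float).reshape(-1,1,3),cv2.Rodrigues(V[:3,:3])[0],V[:3,3],K,D)[0].reshape(-1,2)
def unproj(cam,px,z):
    V,K,D,_=proj(cam,[[0.5,0,0]])
    u=cv2.undistortPoints(np.array(px,float).reshape(-1,1,2),K,D).reshape(-1,2)
    Rm=V[:3,:3];o=-Rm.T@V[:3,3]
    d=np.c_[u,np.ones(len(u))]@Rm
    return o+d*((np.broadcast_to(z,len(u))-o[2])/d[:,2])[:,None]
E
python3 - <<'E'
from h import *
s,t,M=pose();print(M.round(4))
im=cv2.imread("pics/a_top.png")
a=cv2.resize(im[220:330,360:480],None,fx=5,fy=5,interpolation=cv2.INTER_CUBIC)
cv2.imwrite("pics/b_pail.png",a)
a=cv2.resize(im[145:290,85:220],None,fx=4,fy=4,interpolation=cv2.INTER_CUBIC)
cv2.imwrite("pics/b_tray.png",a)
E
```

```text
[[-0.      0.3267  0.9451]
 [-0.      0.9451 -0.3267]
 [-1.     -0.     -0.    ]]
```

View pics/b_pail.png

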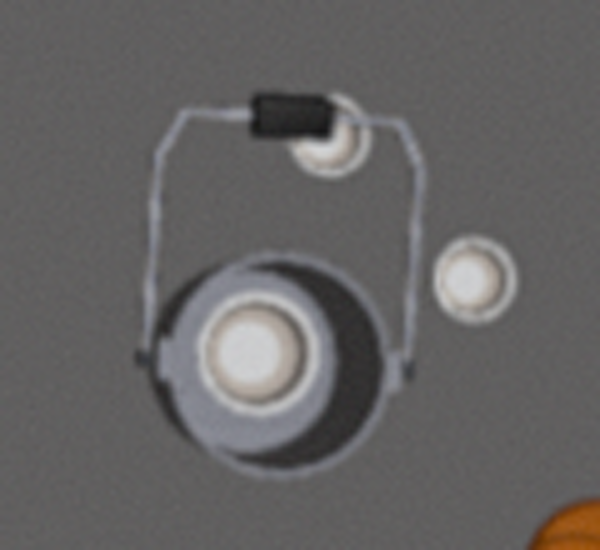

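View pics/b_tray.png

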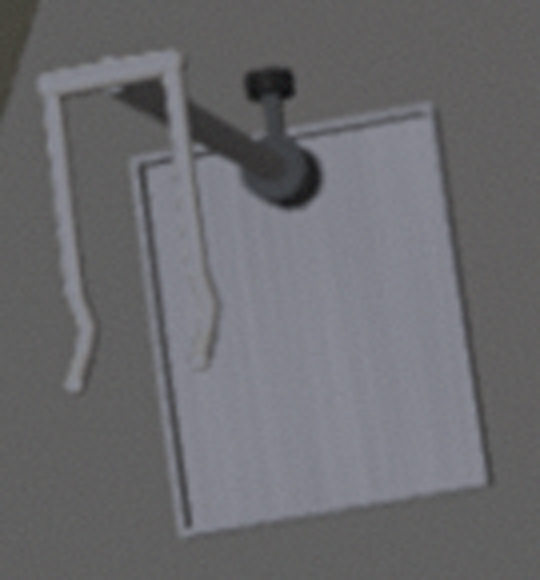

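```bash
python3 - <<'E'
from h import *
f=lambda l,o,k:[(o[0]+x/k,o[1]+y/k) for x,y in l]
piv=unproj("top",f([(142,358),(405,370)],(360,220),5),0.066);print("piv",piv.round(4),piv.mean(0))
for z in(.07,.08,.09):
    b=unproj("top",f([(183,112),(402,122),(291,116)],(360,220),5),z);print(z,b.round(4).tolist())
    d=b[1]-b[0];print(np.linalg.norm(d),np.degrees(np.arctan2(d[1],d[0])))
d=piv[1]-piv[0];print("hinge",np.linalg.norm(d),np.degrees(np.arctan2(d[1],d[0])))
t=unproj("top",f([(433,103),(487,483),(185,533),(135,160)],(85,145),4),0.013);print(t.round(4),t.mean(0))
for i in range(4):
    e=t[(i+1)%4]-t[i];print(np.linalg.norm(e),np.degrees(np.arctan2(e[1],e[0])))
for z in(.22,.235,.25):
    q=unproj("top",f([(75,387),(203,365),(45,85),(180,60)],(85,145),4),[z+.011,z+.011,z,z])
    print(z,q.round(4).tolist(),np.linalg.norm(q[0]-q[1]),np.linalg.norm(q[2]-q[3]))
E
```

```text
piv [[ 0.4564 -0.2068  0.066 ]
 [ 0.4512 -0.314   0.066 ]] [ 0.45380096 -0.26039909  0.066     ]
0.07 [[0.5552, -0.2237, 0.07], [0.5514, -0.3134, 0.07], [0.5537, -0.2678, 0.07]]
0.08969777820775815 -92.45909222861042
0.08 [[0.5544, -0.222, 0.08], [0.5506, -0.3106, 0.08], [0.5529, -0.2655, 0.08]]
0.08872737016290863 -92.45909222861037
0.09 [[0.5536, -0.2202, 0.09], [0.5498, -0.3079, 0.09], [0.5521, -0.2633, 0.09]]
0.08775696211805918 -92.45909222861037
hinge 0.10724953896030329 -92.80085040443703
[[0.7148 0.2061 0.013 ]
 [0.5087 0.171  0.013 ]
 [0.4808 0.3351 0.013 ]
 [0.6841 0.3716 0.013 ]] [0.5971135  0.27096174 0.013     ]
0.20899174860499534 -170.326759603941
0.16641127599286218 99.65526061529197
0.20652842398632065 10.20323116349611
0.168339040489151 -79.5030820632295
0.22 [[0.5418, 0.2976, 0.231], [0.5513, 0.2419, 0.231], [0.675, 0.3235, 0.22], [0.6854, 0.2627, 0.22]] 0.056527211579574986 0.06171095413180278
0.235 [[0.5406, 0.2906, 0.246], [0.5499, 0.2359, 0.246], [0.6712, 0.3161, 0.235], [0.6814, 0.2565, 0.235]] 0.055416410765573194 0.06051551590933082
0.25 [[0.5394, 0.2835, 0.261], [0.5485, 0.23, 0.261], [0.6675, 0.3087, 0.25], [0.6774, 0.2502, 0.25]] 0.05430560995157143 0.059320077686858846
```

```bash
python3 -c "
from h import *
goto([.52,-.255,.2],np.radians(-2.6))"
```

```text
travel [  31.3 -646.1  574.8] turn 73.53 j6 -0.15
```

Emit:
{"name": "drive_tool", "arguments": {"travel": [[31, -646, 575], [31, -646, 575], [31, -646, 575], [31, -646, 575], [31, -646, 575], [31, -646, 575], [31, -646, 575], [31, -646, 575], [31, -646, 575], [31, -646, 575], [31, -646, 575], [31, -646, 575], [31, -646, 575], [31, -646, 575], [31, -646, 575], [31, -646, 575], [31, -646, 575], [31, -646, 575], [31, -646, 575], [31, -646, 575]], "turn": [73.5, 73.5, 73.5, 73.5, 73.5, 73.5, 73.5, 73.5, 73.5, 73.5, 73.5, 73.5, 73.5, 73.5, 73.5, 73.5, 73.5, 73.5, 73.5, 73.5], "jaw": [165, 165, 165, 165, 165, 165, 165, 165, 165, 165, 165, 165, 165, 165, 165, 165, 165, 165, 165, 165], "newtons": 20}}

```text
time: 3.05
tool_pos: [0.5198, -0.254, 0.1999]
tcp_rot: [0.511, 0.489, -0.511, 0.488]
force: [-0.1, 0.5, -0.3]
gripper_width: 0.354
```

```bash
python3 - <<'E'
from h import *
s,t,M=pose();print(t,M.round(3),s["joint_positions"],s["gripper_width"],s["time"])
im=get_image("wrist");cv2.imwrite("pics/c_wrist.png",im[:,:,::-1])
for n in("pail_hinge","bail_grip","cup_center"):
    print(n,[(np.round(d["at"],4).tolist(),round(d["p"],2)) for d in tip_of(n,"wrist")])
E
```

```text
[ 0.51975179 -0.25397161  0.19988406] [[-0.001  0.999 -0.045]
 [ 0.002 -0.045 -0.999]
 [-1.    -0.001 -0.001]] [-6.04415918e-01  2.41785821e-01  1.56560494e+00  6.14470296e-04
  1.33601373e+00 -5.59762028e-01] 0.3536807545235647 3.05
pail_hinge [([0.4565, -0.2618, 0.0672], 0.75)]
bail_grip [([0.5544, -0.2649, 0.0807], 0.87)]
cup_center [([0.5525, -0.2934, 0.0097], 0.75), ([0.4606, -0.2626, 0.0189], 0.62)]
```

View pics/c_wrist.png

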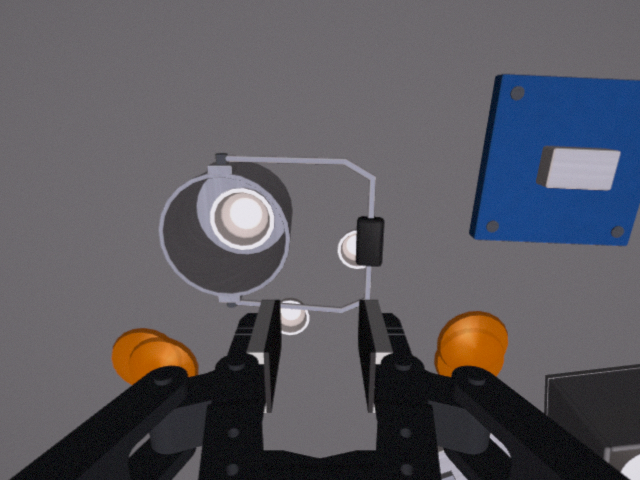

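```bash
cat > tri.py <<'E'
from h import *
def ray(cam,px):
    a=unproj(cam,[px],0.0)[0];b=unproj(cam,[px],0.3)[0];d=a-b;return b,d/np.linalg.norm(d)
def tri(obs):
    A=np.zeros((3,3));B=np.zeros(3);L=[]
    for cam,px in obs:
        o,d=ray(cam,px);P=np.eye(3)-np.outer(d,d);A+=P;B+=P@o;L.append((o,P))
    x=np.linalg.solve(A,B);return x,[np.linalg.norm(P@(x-o)) for o,P in L]
E
python3 - <<'E'
from tri import *
k=lambda x,y:(360+x/5,220+y/5)
for n,w,t in(("grip",(370,241),k(291,116)),("end+",(373,180),k(183,112)),("end-",(366,302),k(402,122)),("piv+",(221,158),k(142,358)),("piv-",(232,303),k(405,370))):
    x,r=tri([("wrist",w),("top",t)]);print(n,x.round(4),np.round(r,4))
E
```

```text
grip [ 0.5534 -0.2634  0.088 ] [0.0012 0.0012]
end+ [ 0.5478 -0.2079  0.161 ] [0.0003 0.0003]
end- [ 0.551  -0.3089  0.086 ] [0.0009 0.0009]
piv+ [ 0.4562 -0.2085  0.0581] [0.0004 0.0004]
piv- [ 0.4522 -0.3151  0.0656] [0.0015 0.0015]
```

```bash
python3 -c "
from h import *
goto([.5543,-.2335,.2],np.radians(-2.5))
goto([.5543,-.2335,.068],np.radians(-2.5))"
```

```text
travel [  0.5  33.4 -21.2] turn 0.04 j6 -0.56
travel [132.5  33.4 -21.2] turn 0.04 j6 -0.56
```

Emit:
{"name": "drive_tool", "arguments": {"travel": [[0.5, 33.4, -21.2], [0.5, 33.4, -21.2], [40, 33.4, -21.2], [80, 33.4, -21.2], [105, 33.4, -21.2], [105, 33.4, -21.2], [105, 33.4, -21.2]], "turn": [0, 0, 0, 0, 0, 0, 0], "jaw": [165, 165, 165, 165, 165, 165, 165]}}

```text
time: 3.95
tool_pos: [0.5541, -0.2331, 0.096]
tcp_rot: [-0.51, -0.489, 0.51, -0.489]
force: [0.8, 0.4, 0.1]
gripper_width: 0.352
```

```bash
python3 - <<'E'
from h import *
s,t,M=pose();print(t,s["time"])
im=get_image("wrist");cv2.imwrite("pics/d_wrist.png",im[:,:,::-1])
im=get_image("scene");cv2.imwrite("pics/d_scene.png",cv2.resize(im[180:340,130:330,::-1],None,fx=4,fy=3.7))
E
```

```text
[ 0.55413028 -0.23305629  0.09600415] 3.95
```

View pics/d_wrist.png

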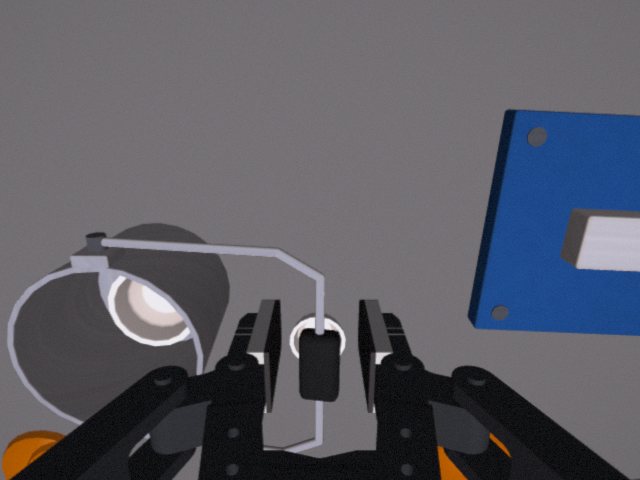

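View pics/d_scene.png

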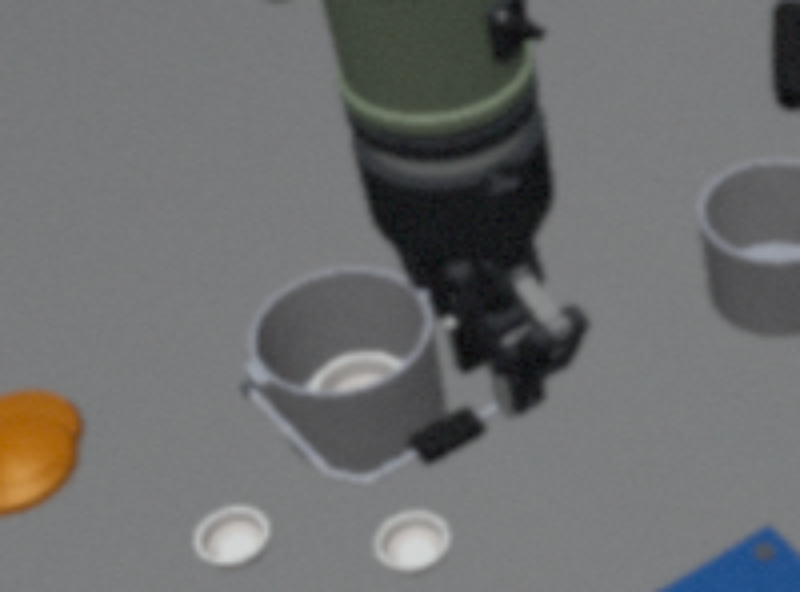

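```bash
python3 - <<'E'
import h
from tri import *
P1=(np.array([.51975,-.25397,.19988]),np.array([[-0.001,.999,-.045],[.002,-.045,-.999],[-1,-.001,-.001]]))
P2=pose()[1:]
import tri as T
def rayw(P,px):
    h.pose=lambda:(None,)+tuple(P); return ray("wrist",px)
def ray2(o):
    return rayw(o[0],o[1])
rt=lambda px:ray("top",px)
k=lambda x,y:(360+x/5,220+y/5)
for n,a,b,t in(("grip",(370,241),(319,366),k(291,116)),("piv+",(221,158),(97,240),k(142,358)),("corner+",(373,180),(320,277),k(183,112)),("leg+",(346,162),(277,252),k(158,155))):
  for use in("ab","abt"):
    A=np.zeros((3,3));B=np.zeros(3)
    for o,d in [rayw(P1,a),rayw(P2,b)]+([rt(t)] if use=="abt" else []):
        Q=np.eye(3)-np.outer(d,d);A+=Q;B+=Q@o
    print(n,use,np.linalg.solve(A,B).round(4))
E
```

```text
grip ab [ 0.5551 -0.2633  0.0891]
grip abt [ 0.5542 -0.2637  0.0883]
piv+ ab [ 0.4582 -0.2089  0.0656]
piv+ abt [ 0.457  -0.2087  0.0631]
corner+ ab [ 0.5576 -0.2247  0.0813]
corner+ abt [ 0.5563 -0.2226  0.0853]
leg+ ab [ 0.5405 -0.2125  0.0816]
leg+ abt [ 0.5394 -0.2128  0.0787]
```

Emit:
{"name": "drive_tool", "arguments": {"travel": [[13, 0, 0], [26, 0, 0], [26, 0, 0], [26, 0, 0], [26, 0, 0], [26, 0, 0], [26, 0, 0], [26, 0, 0], [26, 0, 0]], "turn": [0, 0, 0, 0, 0, 0, 0, 0, 0], "jaw": [165, 165, 165, 200, 225, 240, 243, 243, 243]}}

```text
time: 4.95
tool_pos: [0.5554, -0.2343, 0.0719]
tcp_rot: [0.511, 0.488, -0.51, 0.49]
force: [-2.3, -1.2, -0.7]
gripper_width: 0.049
```

```bash
python3 - <<'E'
from h import *
s,t,M=pose();print(t,s["time"],s["gripper_width"],s["force"])
im=get_image("wrist");cv2.imwrite("pics/e_wrist.png",im[:,:,::-1])
E
```

```text
[ 0.55536841 -0.23429099  0.07190363] 4.95 0.04937063080998204 [-2.3027513  -1.20681868 -0.73714589]
```

View pics/e_wrist.png

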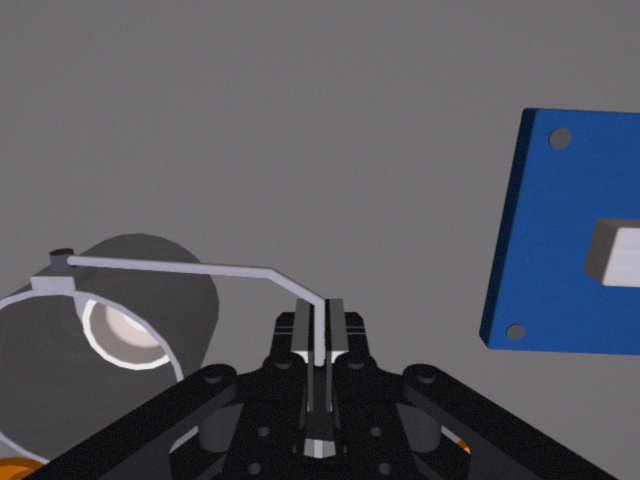

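Emit:
{"name": "drive_tool", "arguments": {"travel": [[0, 0, 0], [0, 0, 0], [-4.9, -1.1, 0], [-9.7, -2.4, 0], [-14.5, -3.9, 0], [-19.1, -5.7, 0], [-23.7, -7.8, 0], [-28.2, -10, 0], [-28.2, -10, 0]], "turn": [0, 0, 0, 0, 0, 0, 0, 0, 0], "jaw": [246, 246, 246, 246, 246, 246, 246, 246, 246]}}

```text
time: 5.9
tool_pos: [0.5461, -0.234, 0.1014]
tcp_rot: [0.511, 0.487, -0.51, 0.491]
force: [1.0, -0.0, 0.2]
gripper_width: 0.038
```

```bash
python3 - <<'E'
from h import *
s,t,M=pose();print(t,s["time"],s["gripper_width"],s["force"],M.round(4))
im=get_image("wrist");cv2.imwrite("pics/f_wrist.png",im[:,:,::-1])
im=get_image("scene");cv2.imwrite("pics/f_scene.png",cv2.resize(im[180:340,130:330,::-1],None,fx=4,fy=3.7))
E
```

```text
[ 0.54610713 -0.23399963  0.10143007] 5.9 0.0384229949956545 [ 0.95196889 -0.00310992  0.19378154] [[ 0.0051  0.9991 -0.0427]
 [-0.0027 -0.0427 -0.9991]
 [-1.      0.0052  0.0025]]
```

View pics/f_wrist.png

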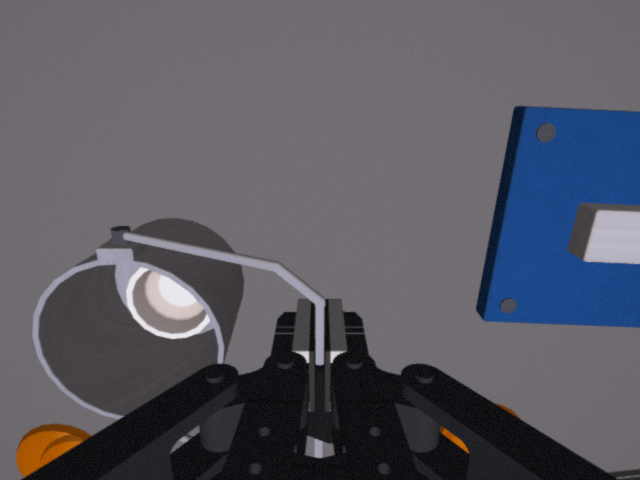

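View pics/f_scene.png

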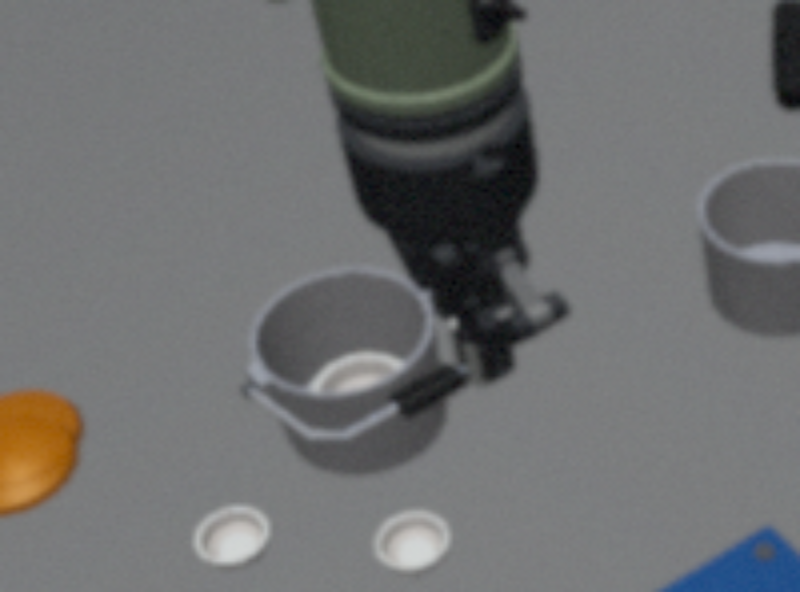

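Emit:
{"name": "drive_tool", "arguments": {"travel": [[-4.4, -2.5, 0], [-8.6, -5.2, 0], [-12.7, -8, 0], [-16.6, -11.1, 0], [-20.4, -14.4, 0], [-24, -17.9, 0], [-27.4, -21.5, 0], [-30.6, -25.3, 0], [-33.7, -29.3, 0], [-36.5, -33.4, 0], [-39.2, -37.7, 0], [-41.6, -42, 0], [-41.6, -42, 0]], "turn": [0, 0, 0, 0, 0, 0, 0, 0, 0, 0, 0, 0, 0], "jaw": [246, 246, 246, 246, 246, 246, 246, 246, 246, 246, 246, 246, 246]}}

```text
time: 7.3
tool_pos: [0.5044, -0.2325, 0.1435]
tcp_rot: [0.512, 0.486, -0.51, 0.492]
force: [5.0, 0.9, 5.2]
gripper_width: 0.04
```

```bash
python3 - <<'E'
from h import *
s,t,M=pose();print(t,s["time"],s["gripper_width"],s["force"],M.round(4))
im=get_image("wrist");cv2.imwrite("pics/g_wrist.png",im[:,:,::-1])
im=get_image("scene");cv2.imwrite("pics/g_scene.png",cv2.resize(im[180:340,130:330,::-1],None,fx=4,fy=3.7))
E
```

```text
[ 0.50436161 -0.23248428  0.14348871] 7.3 0.03957481649284053 [4.99832935 0.86842657 5.22637761] [[ 0.0071  0.9991 -0.0429]
 [-0.0037 -0.0429 -0.9991]
 [-1.      0.0072  0.0034]]
```

View pics/g_wrist.png

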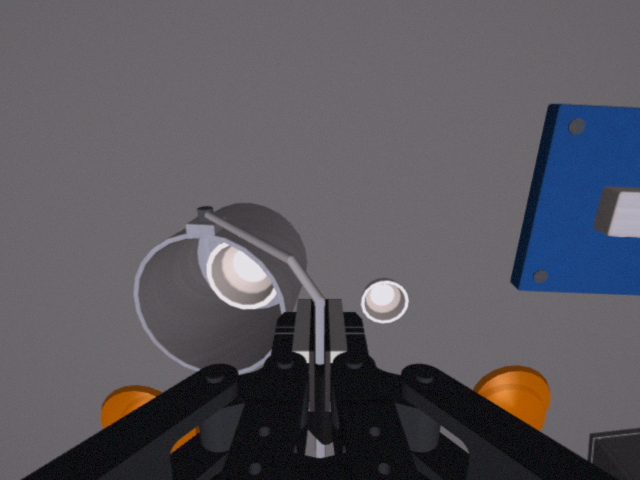

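View pics/g_scene.png

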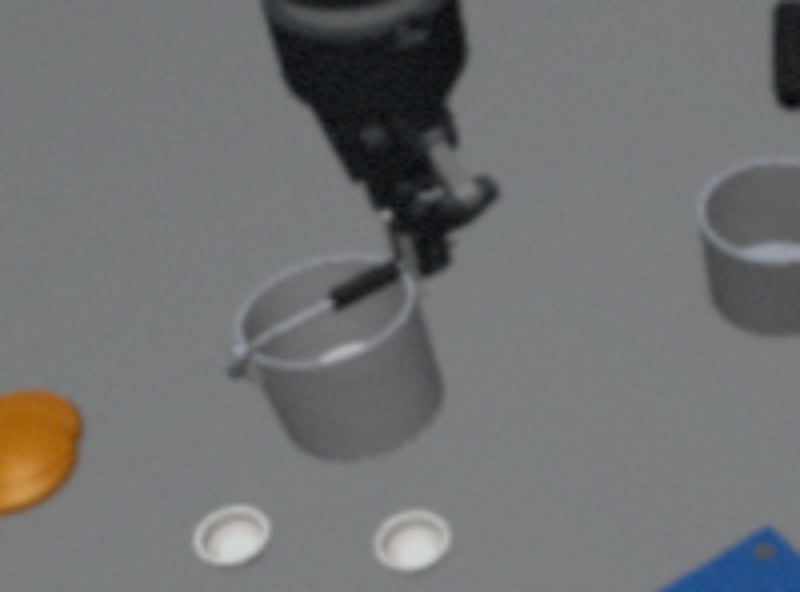

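Emit:
{"name": "drive_tool", "arguments": {"travel": [[0, 1, 0], [0, 2, 0], [0, 2, 0], [0, 2, 0], [0, 2, 0], [0, 2, 0], [0, 2, 0]], "turn": [0, 0, 0, 0, 0, 0, 0], "jaw": [244, 241, 236, 225, 205, 185, 185]}}

```text
time: 8.1
tool_pos: [0.5063, -0.2325, 0.1431]
tcp_rot: [0.511, 0.487, -0.51, 0.492]
force: [0.6, -0.3, 0.5]
gripper_width: 0.277
```

```bash
python3 - <<'E'
from h import *
s,t,M=pose();print(t,s["time"],s["gripper_width"],s["force"],M.round(4))
im=get_image("wrist");cv2.imwrite("pics/i_wrist.png",im[:,:,::-1])
im=get_image("scene");cv2.imwrite("pics/i_scene.png",cv2.resize(im[180:340,130:330,::-1],None,fx=4,fy=3.7))
E
```

```text
[ 0.50631469 -0.23254858  0.14307609] 8.1 0.2769377219780596 [ 0.57685575 -0.26281912  0.53755649] [[ 0.0065  0.9991 -0.043 ]
 [-0.0034 -0.043  -0.9991]
 [-1.      0.0067  0.0031]]
```

View pics/i_wrist.png

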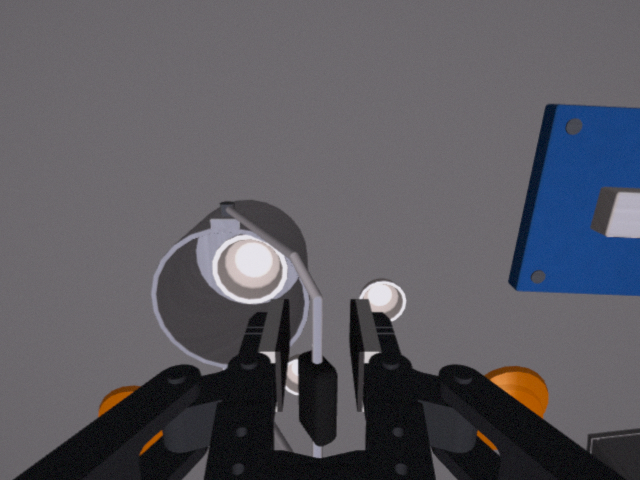

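View pics/i_scene.png

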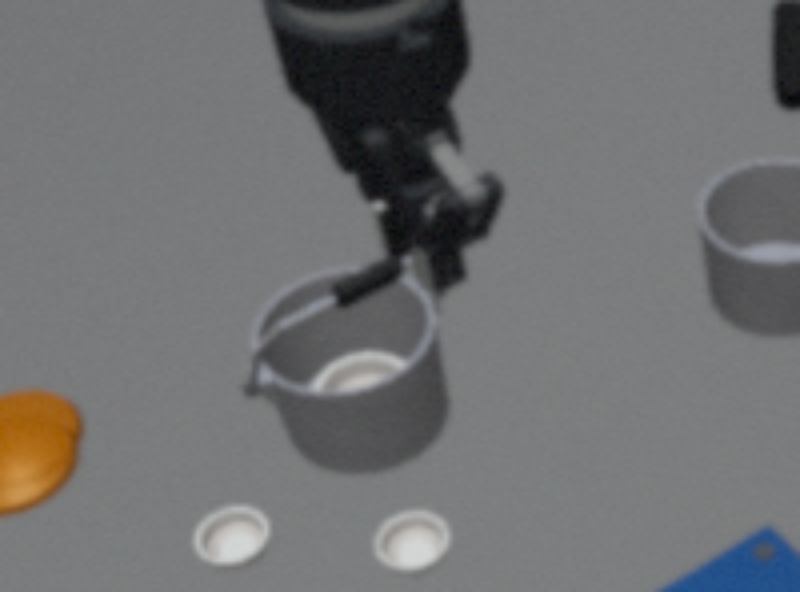

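```bash
python3 - <<'E'
from h import *
get_image("top")
for c in("wrist","scene","top"):
  for n in("pail_hinge","pail","bail_grip"):
    print(c,n,[(np.round(d["at"],4).tolist(),round(d["p"],2)) for d in tip_of(n,c)])
E
```

```text
wrist pail_hinge [([0.4561, -0.2596, 0.0664], 0.6)]
wrist pail []
wrist bail_grip [([0.5026, -0.2588, 0.1517], 0.68)]
scene pail_hinge [([0.4554, -0.2609, 0.0663], 0.95), ([0.5722, 0.2688, 0.004], 0.54), ([0.5714, 0.2678, 0.0015], 0.48), ([0.5448, 0.2642, 0.0039], 0.45)]
scene pail [([0.4533, -0.2595, 0.0027], 0.61)]
scene bail_grip [([0.505, -0.2606, 0.1539], 0.79)]
top pail_hinge [([0.4532, -0.2588, 0.0624], 0.8)]
top pail [([0.454, -0.2585, -0.0022], 0.84)]
top bail_grip [([0.4567, -0.2569, 0.0656], 0.57)]
```

Emit:
{"name": "drive_tool", "arguments": {"travel": [[0, 0, 0], [0, 0, 15], [0, 0, 31], [0, 0, 31], [0, 0, 31]], "turn": [0, 0, 0, 0, 0], "jaw": [165, 165, 165, 165, 165]}}

```text
time: 9.2
tool_pos: [0.5051, -0.2645, 0.1434]
tcp_rot: [0.512, 0.486, -0.51, 0.491]
force: [-0.5, 0.2, -0.0]
gripper_width: 0.354
```

```bash
python3 - <<'E'
from h import *
s,t,M=pose();print(t,s["time"],s["gripper_width"],s["force"])
im=get_image("wrist");cv2.imwrite("pics/j_wrist.png",im[:,:,::-1])
for c in("wrist",):
  for n in("pail_hinge","pail","bail_grip"):
    print(c,n,[(np.round(d["at"],4).tolist(),round(d["p"],2)) for d in tip_of(n,c)])
E
```

```text
[ 0.50510128 -0.26450246  0.14341802] 9.2 0.3540313254616086 [-0.47015112  0.23261772 -0.04187145]
wrist pail_hinge [([0.4556, -0.2588, 0.0666], 0.89)]
wrist pail []
wrist bail_grip [([0.5076, -0.2575, 0.1498], 0.57)]
```

View pics/j_wrist.png

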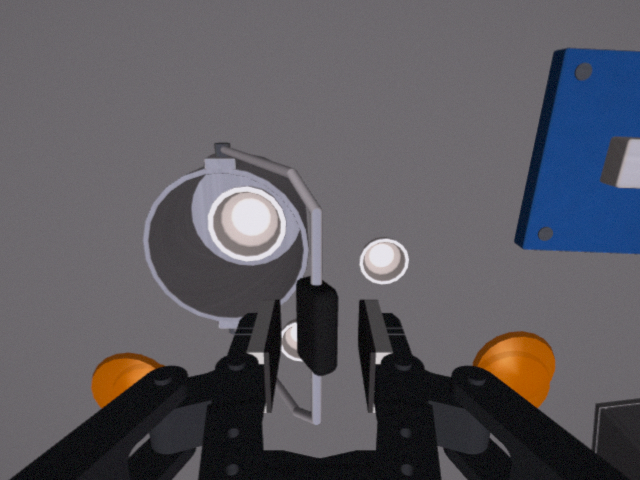

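Emit:
{"name": "drive_tool", "arguments": {"travel": [[0, -5, -2.5], [-1.5, -9, -2.5], [-3, -13, -2.5], [-4.5, -17, -2.5], [-6, -21, -2.5], [-7.5, -25, -2.5], [-9, -29, -2.5], [-10, -33, -2.5], [-11, -37, -2.5], [-11.5, -41, -2.5], [-12, -45, -2.5], [-12.5, -48, -2.5], [-13, -51, -2.5], [-13, -51, -2.5]], "turn": [0, 0, 0, 0, 0, 0, 0, 0, 0, 0, 0, 0, 0, 0], "jaw": [165, 165, 165, 165, 165, 165, 165, 165, 165, 165, 165, 165, 165, 165]}}

```text
time: 10.8
tool_pos: [0.4537, -0.2584, 0.1559]
tcp_rot: [0.512, 0.487, -0.51, 0.491]
force: [-0.2, 0.7, 1.0]
gripper_width: 0.353
```

```bash
python3 - <<'E'
from h import *
s,t,M=pose();print(t,s["time"],s["gripper_width"],s["force"])
im=get_image("wrist");cv2.imwrite("pics/k_wrist.png",im[:,:,::-1])
im=get_image("scene");cv2.imwrite("pics/k_scene.png",cv2.resize(im[180:340,130:330,::-1],None,fx=4,fy=3.7))
for c in("wrist","scene"):
  for n in("pail_hinge","pail","bail_grip"):
    print(c,n,[(np.round(d["at"],4).tolist(),round(d["p"],2)) for d in tip_of(n,c)])
E
```

```text
[ 0.45370833 -0.2583992   0.15585367] 10.8 0.35323731401910824 [-0.23899847  0.73584551  1.01105205]
wrist pail_hinge []
wrist pail []
wrist bail_grip [([0.4614, -0.2578, 0.1666], 0.84)]
scene pail_hinge [([0.4557, -0.26, 0.065], 0.73)]
scene pail [([0.455, -0.2604, 0.0014], 0.87)]
scene bail_grip [([0.463, -0.2589, 0.1685], 0.52)]
```

View pics/k_wrist.png

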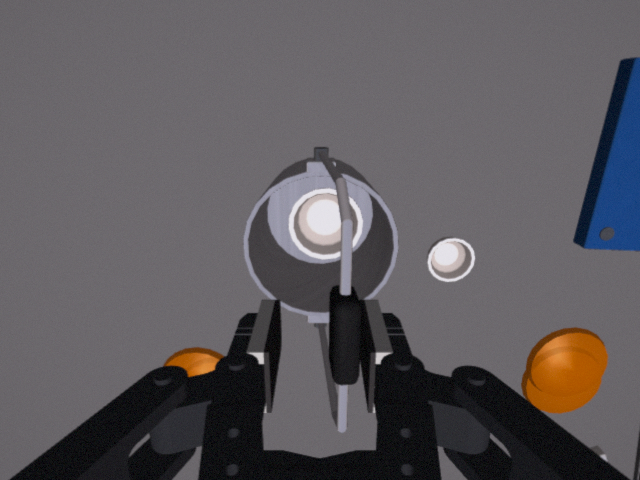

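View pics/k_scene.png

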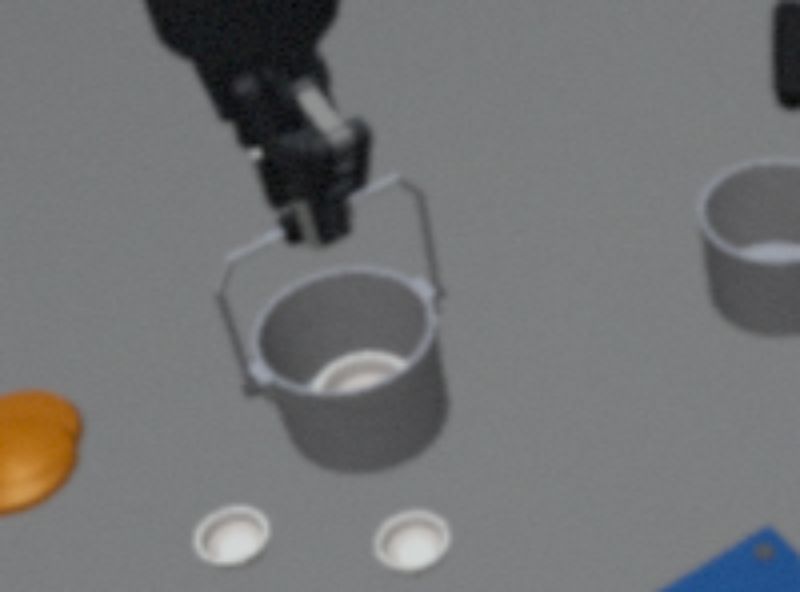

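Emit:
{"name": "drive_tool", "arguments": {"travel": [[0, -3, 0], [0, -6, 0], [0, -7, 0], [0, -7, 0]], "turn": [0, 0, 0, 0], "jaw": [165, 165, 165, 165]}}

```text
time: 11.6
tool_pos: [0.447, -0.2581, 0.1558]
tcp_rot: [0.512, 0.487, -0.51, 0.492]
force: [0.3, -0.2, -0.1]
gripper_width: 0.355
```

```bash
python3 - <<'E'
from h import *
s,t,M=pose();print(t,s["time"],s["gripper_width"],s["force"])
im=get_image("wrist");cv2.imwrite("pics/l_wrist.png",im[:,:,::-1])
im=get_image("scene");cv2.imwrite("pics/l_scene.png",cv2.resize(im[180:340,130:330,::-1],None,fx=4,fy=3.7))
get_image("top")
for c in("wrist","scene","top"):
  for n in("pail_hinge","pail","bail_grip"):
    print(c,n,[(np.round(d["at"],4).tolist(),round(d["p"],2)) for d in tip_of(n,c)])
h=np.array([.4552,-.2597,.066]);ux=np.array([.999,-.0436,0]);uy=np.array([.0436,.999,0]);z=np.array([0,0,1])
for off in (-.003,0,.003):
    P=[h+.1*z+off*ux+d*uy for d in(-.043,-.017,0,.017,.043)]+[h+.056*uy,h-.056*uy]
    print(off,"wrist",proj("wrist",P)[3].round(0).tolist())
E
```

```text
[ 0.44697364 -0.25813386  0.15581254] 11.6 0.35549322041591325 [ 0.30567788 -0.17814494 -0.11505652]
wrist pail_hinge [([0.4564, -0.2602, 0.0674], 0.91)]
wrist pail []
wrist bail_grip [([0.4574, -0.2588, 0.1647], 0.56)]
scene pail_hinge [([0.4567, -0.2627, 0.0674], 0.59)]
scene pail [([0.4549, -0.2608, 0.0018], 0.79)]
scene bail_grip [([0.4543, -0.2589, 0.1677], 0.59)]
top pail_hinge [([0.4537, -0.256, 0.0645], 0.61)]
top pail [([0.4534, -0.2598, -0.0037], 0.72)]
top bail_grip [([0.4562, -0.2591, 0.167], 0.64)]
-0.003 wrist [[327.0, 426.0], [328.0, 372.0], [328.0, 333.0], [329.0, 292.0], [329.0, 222.0], [330.0, 147.0], [328.0, 324.0]]
0 wrist [[335.0, 426.0], [336.0, 372.0], [336.0, 333.0], [337.0, 292.0], [338.0, 222.0], [330.0, 147.0], [328.0, 324.0]]
0.003 wrist [[342.0, 426.0], [344.0, 372.0], [345.0, 333.0], [346.0, 292.0], [347.0, 222.0], [330.0, 147.0], [328.0, 324.0]]
```

View pics/l_wrist.png

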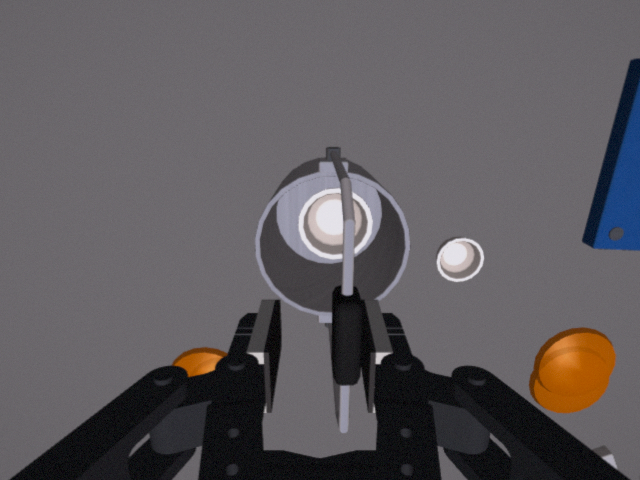

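View pics/l_scene.png

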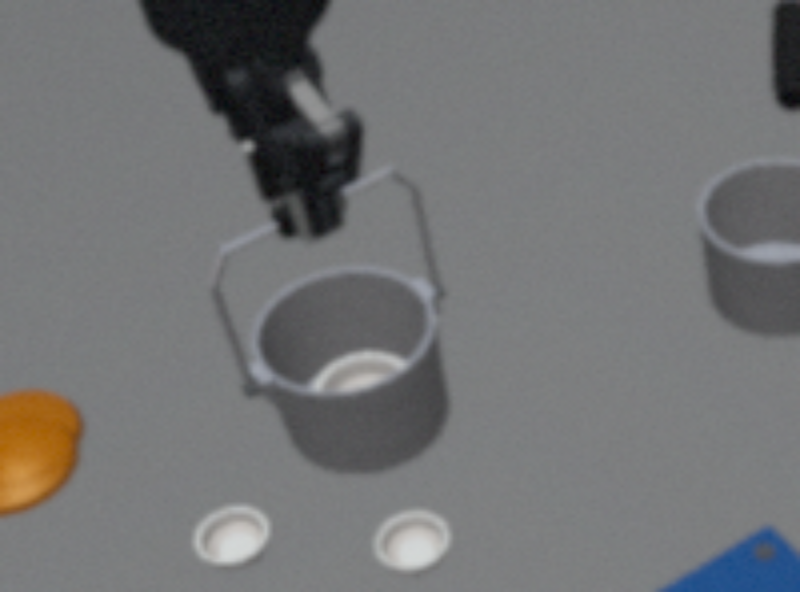

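Emit:
{"name": "drive_tool", "arguments": {"travel": [[4, 4, 0], [8, 9, 0], [8.5, 9, 0], [8.5, 9, 0], [8.5, 9, 0], [8.5, 9, 0], [8.5, 9, 0], [8.5, 9, 0], [8.5, 9, 0]], "turn": [0, 0, 0, 0, 0, 0, 0, 0, 0], "jaw": [165, 165, 165, 185, 200, 210, 218, 221, 221]}}

```text
time: 13.1
tool_pos: [0.4563, -0.2586, 0.1475]
tcp_rot: [0.511, 0.487, -0.51, 0.492]
force: [-0.9, 0.1, -1.1]
gripper_width: 0.136
```

```bash
python3 - <<'E'
from h import *
s,t,M=pose();print(t,s["time"],s["gripper_width"],s["force"],M.round(4))
im=get_image("wrist");cv2.imwrite("pics/m_wrist.png",im[:,:,::-1])
for c in("wrist",):
  for n in("pail_hinge","pail","bail_grip"):
    print(c,n,[(np.round(d["at"],4).tolist(),round(d["p"],2)) for d in tip_of(n,c)])
E
```

```text
[ 0.45634267 -0.25861433  0.14747718] 13.1 0.13609156111085013 [-0.91989603  0.11840875 -1.10842955] [[ 0.007   0.9991 -0.0426]
 [-0.0033 -0.0425 -0.9991]
 [-1.      0.0071  0.003 ]]
wrist pail_hinge [([0.4569, -0.2569, 0.0641], 0.71)]
wrist pail []
wrist bail_grip [([0.4544, -0.2555, 0.1658], 0.78)]
```

View pics/m_wrist.png

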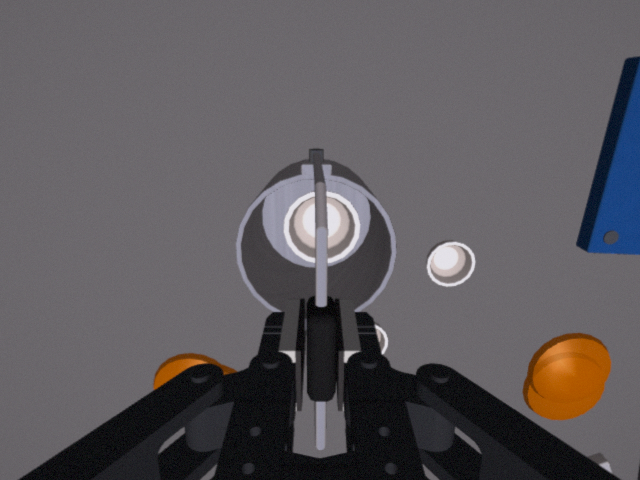

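```bash
python3 - <<'E'
from h import *
im=cv2.imread("pics/m_wrist.png");cv2.imwrite("pics/m2.png",cv2.resize(im[130:350,220:420],None,fx=3.6,fy=2.7,interpolation=cv2.INTER_CUBIC))
print(unproj("wrist",[(316.5,155)],.066),unproj("wrist",[(237,245),(396,245)],.075),unproj("wrist",[(321.5,235),(320.5,300),(320,430)],.166))
E
```

```text
[[ 0.45927832 -0.20713306  0.066     ]] [[ 0.41306677 -0.25337249  0.075     ]
 [ 0.50129259 -0.25734952  0.075     ]] [[ 0.46029641 -0.21865021  0.166     ]
 [ 0.45902016 -0.24169957  0.166     ]
 [ 0.4565452  -0.29668164  0.166     ]]
```

View pics/m2.png

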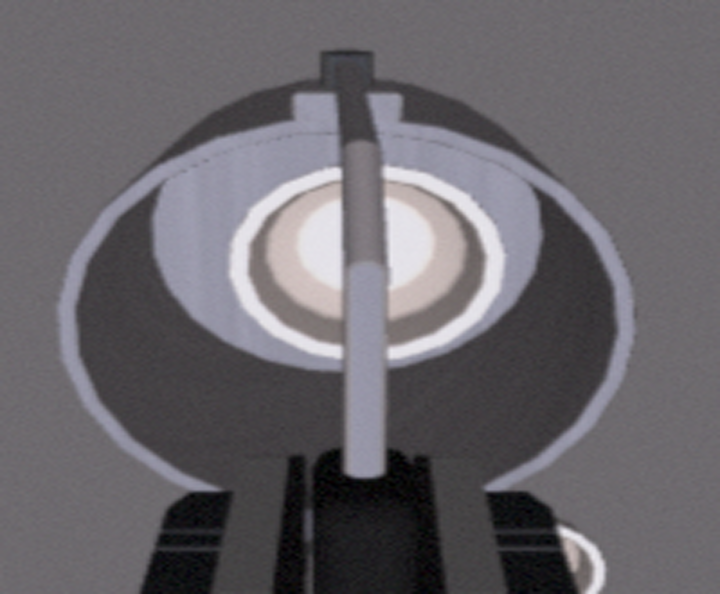

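Emit:
{"name": "drive_tool", "arguments": {"travel": [[0, 0, 0], [0, 0, 0], [0, 0, 0], [0, 0, 0], [0, 0, 0]], "turn": [0, 0, 0, 0, 0], "jaw": [226, 232, 240, 245, 245], "newtons": 60}}

```text
time: 13.8
tool_pos: [0.456, -0.2586, 0.1475]
tcp_rot: [0.511, 0.487, -0.51, 0.492]
force: [-2.1, -0.1, 4.7]
gripper_width: 0.102
```

```bash
python3 - <<'E'
from h import *
s,t,M=pose();print(t,s["time"],s["gripper_width"],s["force"],M.round(4))
im=get_image("wrist");cv2.imwrite("pics/n_wrist.png",im[:,:,::-1])
im=get_image("scene");cv2.imwrite("pics/n_scene.png",cv2.resize(im[180:340,130:330,::-1],None,fx=4,fy=3.7))
E
```

```text
[ 0.45599916 -0.25856027  0.14754407] 13.8 0.1018174316953129 [-2.1122591  -0.14894613  4.65947145] [[ 0.006   0.9991 -0.0425]
 [-0.0031 -0.0425 -0.9991]
 [-1.      0.0062  0.0028]]
```

View pics/n_scene.png

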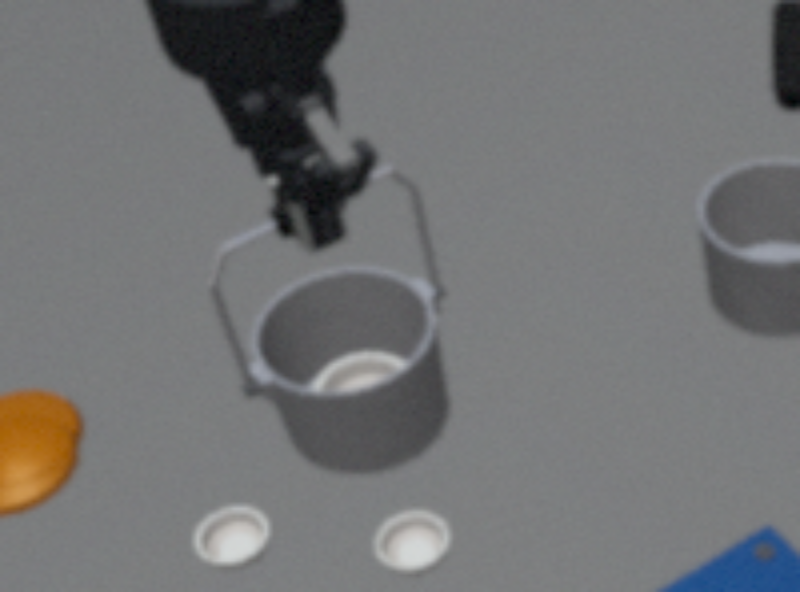

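Emit:
{"name": "drive_tool", "arguments": {"travel": [[-2, 0, 0], [-5, 0, 0], [-10, 0, 0], [-16, 0, 0], [-23, 0, 0], [-31, 0, 0], [-40, 0, 0], [-50, 0, 0], [-60, 0, 0], [-70, 0, 0], [-80, 0, 0], [-90, 0, 0], [-98, 0, 0], [-103, 0, 0], [-106, 0, 0], [-106, 0, 0]], "turn": [0, 0, 0, 0, 0, 0, 0, 0, 0, 0, 0, 0, 0, 0, 0, 0], "jaw": [245, 245, 245, 245, 245, 245, 245, 245, 245, 245, 245, 245, 245, 245, 245, 245]}}

```text
time: 15.5
tool_pos: [0.4555, -0.2584, 0.2538]
tcp_rot: [0.511, 0.487, -0.51, 0.492]
force: [0.3, 0.2, -5.4]
gripper_width: 0.106
```

```bash
python3 - <<'E'
from h import *
s,t,M=pose();print(t,s["time"],s["gripper_width"],s["force"],s["joint_positions"])
im=get_image("wrist");cv2.imwrite("pics/o_wrist.png",im[:,:,::-1])
im=get_image("scene");cv2.imwrite("pics/o_scene.png",cv2.resize(im[130:340,100:340,::-1],None,fx=3,fy=2.8))
n=np.array([.571,.268]);ux=np.array([np.cos(np.radians(10)),np.sin(np.radians(10))])
for d in(.12,):
    goto([*(n-d*ux),.254],np.radians(10))
goto([*n,.254],np.radians(10))
E
```

```text
[ 0.45552144 -0.25836451  0.2538378 ] 15.5 0.1056111613540864 [ 0.32296376  0.24530811 -5.38841467] [-6.82187083e-01  7.44633329e-02  1.64405750e+00  1.47747757e-03
  1.41575306e+00 -6.39825706e-01]
travel [  -2.2  -23.8 -504.7] turn -12.44 j6 -0.64
travel [  -1.7   93.4 -530.5] turn -12.44 j6 -0.64
```

View pics/o_scene.png

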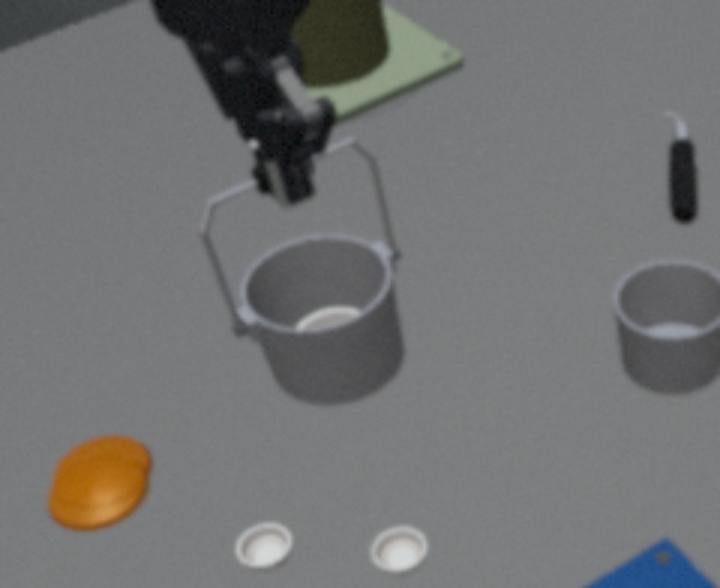

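View pics/o_wrist.png

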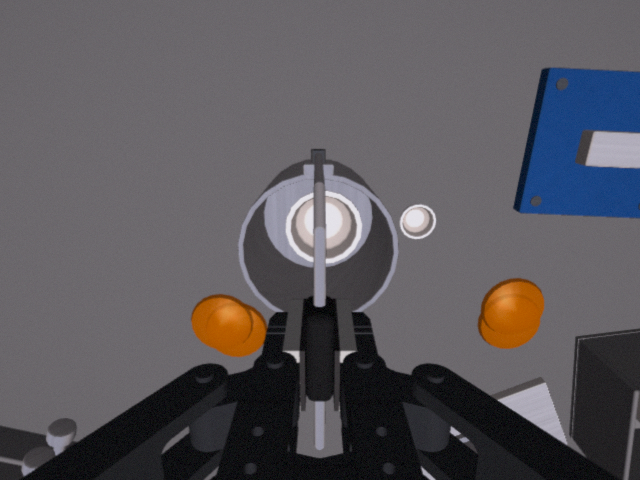

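Emit:
{"name": "drive_tool", "arguments": {"travel": [[0, 0, -5], [0, -1, -15], [0, -1.5, -30], [0, -2.5, -50], [0, -3.5, -75], [0, -5, -105], [0, -6.5, -135], [0, -8, -165], [0, -9.5, -195], [0, -10.5, -225], [0, -12, -255], [0, -13.5, -285], [0, -15, -315], [0, -16.5, -345], [0, -18, -375], [0, -19, -405], [0, -20.5, -430], [0, -21.5, -455], [0, -22.5, -475], [0, -23, -490]], "turn": [0, -0.5, -1, -1.5, -2, -3, -4, -5, -6, -7, -8, -9, -10, -11, -11.5, -12, -12.4, -12.4, -12.4, -12.4], "jaw": [245, 245, 245, 245, 245, 245, 245, 245, 245, 245, 245, 245, 245, 245, 245, 245, 245, 245, 245, 245]}}

```text
time: 17.6
tool_pos: [0.4517, 0.2346, 0.2517]
tcp_rot: [0.455, 0.54, -0.453, 0.544]
force: [-0.1, -0.9, -5.0]
gripper_width: 0.104
```

```bash
python3 - <<'E'
from h import *
s,t,M=pose();print(t,s["time"],s["gripper_width"],s["force"],np.degrees(np.arctan2(M[1,1],M[0,1])))
im=get_image("wrist");cv2.imwrite("pics/p_wrist.png",im[:,:,::-1])
im=get_image("scene");cv2.imwrite("pics/p_scene.png",im[:,:,::-1])
get_image("top")
for c in("wrist","scene","top"):
  for n in("notch_foot","tips_foot","tray"):
    print(c,n,[(np.round(d["at"],4).tolist(),round(d["p"],2)) for d in tip_of(n,c)])
E
```

```text
[0.45170703 0.23462452 0.2517248 ] 17.6 0.1043110010124973 [-0.10849252 -0.87524772 -5.04888456] 10.09468523864396
wrist notch_foot []
wrist tips_foot [([0.5483, 0.2688, 0.0018], 0.59)]
wrist tray [([0.571, 0.2695, 0.0034], 0.75)]
scene notch_foot [([0.5699, 0.2681, 0.0061], 0.97)]
scene tips_foot [([0.5457, 0.2643, 0.0012], 0.94), ([0.7185, -0.2327, -0.0004], 0.73)]
scene tray [([0.5691, 0.2706, -0.0009], 0.77)]
top notch_foot [([0.5687, 0.2688, 0.0041], 0.66)]
top tips_foot [([0.5427, 0.2611, 0.0025], 0.66)]
top tray [([0.5736, 0.2716, 0.0047], 0.73), ([0.6561, -0.413, 0.0032], 0.24)]
```

View pics/p_wrist.png

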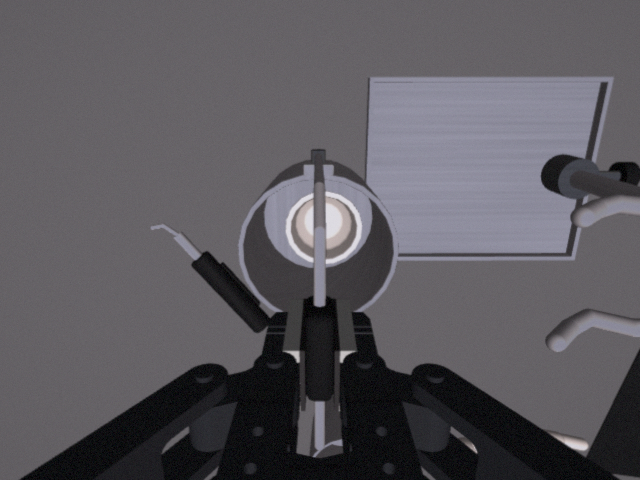

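View pics/p_scene.png

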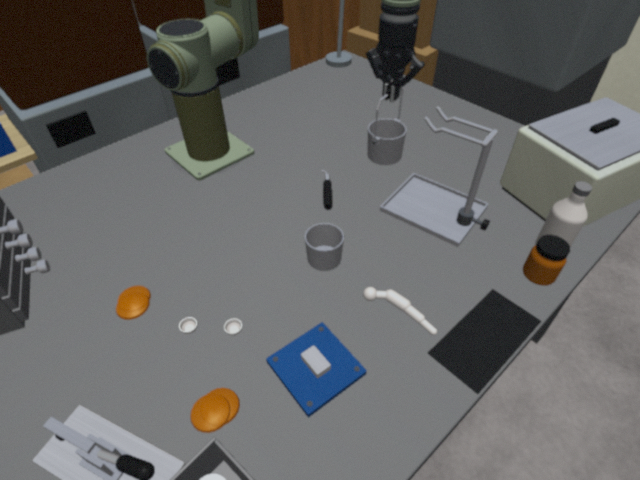

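```bash
python3 - <<'E'
from tri import *
import itertools
for n,o in(("+",{"wrist":(583,216),"scene":(438,109),"top":(103.75,241.75)}),("-",{"wrist":(556,343),"scene":(428,122),"top":(135.75,236.25)})):
    for c in (("wrist","scene"),("wrist","top"),("scene","top"),("wrist","scene","top")):
        x,r=tri([(k,o[k]) for k in c]);print(n,c,x.round(4),np.round(r,4))
im=cv2.imread("pics/p_scene.png");cv2.imwrite("pics/p2.png",cv2.resize(im[90:240,360:510],None,fx=4,fy=4,interpolation=cv2.INTER_CUBIC))
E
```

```text
+ ('wrist', 'scene') [0.5455 0.2882 0.2472] [0.001 0.001]
+ ('wrist', 'top') [0.5405 0.2882 0.2522] [0.0006 0.0006]
+ ('scene', 'top') [0.542  0.2929 0.2438] [0.0016 0.0016]
+ ('wrist', 'scene', 'top') [0.5433 0.2893 0.2475] [0.0017 0.0024 0.0028]
- ('wrist', 'scene') [0.5595 0.2331 0.2437] [0.0028 0.0028]
- ('wrist', 'top') [0.5504 0.235  0.2506] [0.0012 0.0012]
- ('scene', 'top') [0.5532 0.2422 0.2368] [0.0034 0.0034]
- ('wrist', 'scene', 'top') [0.5551 0.2357 0.2441] [0.0033 0.0054 0.0051]
```

View pics/p2.png

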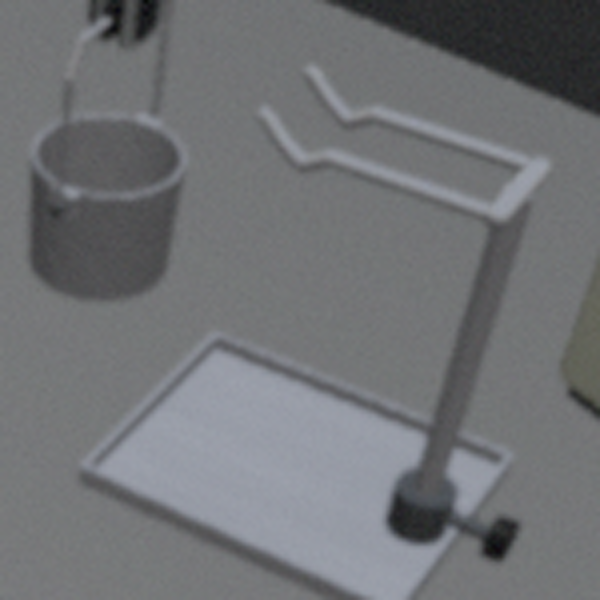

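```bash
python3 - <<'E'
from h import *
n=np.array([.572,.2672]);a=np.radians(10);ux=np.array([np.cos(a),np.sin(a)]);uy=np.array([-ux[1],ux[0]])
for z in(.215,.225,.235):
    P=[[*(n+s*.027*uy),z-.006] for s in(1,-1)]+[[*(n-.026*ux+s*.027*uy),z+.011] for s in(1,-1)]+[[*(n+.105*ux+s*.027*uy),z] for s in(1,-1)]
    q=proj("scene",P)[3]; print(z,((q-[360,90])*4).round(0).tolist())
    q=proj("wrist",P)[3]; print("  wrist",q.round(0).tolist())
goto([*(n-.12*ux),.253],a); goto([*n,.253],a)
goto([*(n-.045*ux),.253],a)
E
```

```text
0.215 [[336.0, 151.0], [290.0, 194.0], [299.0, 108.0], [252.0, 150.0], [521.0, 205.0], [479.0, 252.0]]
  wrist [[584.0, 188.0], [562.0, 294.0], [547.0, 197.0], [526.0, 311.0], [830.0, 190.0], [785.0, 299.0]]
0.225 [[339.0, 135.0], [294.0, 178.0], [302.0, 92.0], [255.0, 134.0], [526.0, 188.0], [485.0, 236.0]]
  wrist [[598.0, 193.0], [574.0, 304.0], [560.0, 203.0], [537.0, 323.0], [858.0, 196.0], [808.0, 309.0]]
0.235 [[343.0, 118.0], [297.0, 161.0], [305.0, 75.0], [258.0, 117.0], [532.0, 172.0], [490.0, 219.0]]
  wrist [[614.0, 199.0], [587.0, 314.0], [575.0, 210.0], [549.0, 335.0], [889.0, 201.0], [834.0, 321.0]]
travel [ -1.2   3.1 -14.1] turn -0.1 j6 0.133
travel [ -0.6 123.1 -14.3] turn -0.1 j6 0.133
travel [ -0.9  78.1 -14.2] turn -0.1 j6 0.133
```

Emit:
{"name": "drive_tool", "arguments": {"travel": [[-1, 2, -3], [-2, 6, -6], [-3, 12, -10], [-4, 19, -13], [-4, 27, -15], [-4, 35, -15], [-4, 43, -15], [-4, 51, -15], [-4, 59, -15], [-4, 65, -15], [-4, 69, -15], [-4, 71, -15], [-4, 72, -15], [-4, 72, -15]], "turn": [0, 0, 0, 0, 0, 0, 0, 0, 0, 0, 0, 0, 0, 0], "jaw": [245, 245, 245, 245, 245, 245, 245, 245, 245, 245, 245, 245, 245, 245]}}

```text
time: 19.6
tool_pos: [0.5214, 0.2591, 0.2561]
tcp_rot: [0.455, 0.539, -0.454, 0.543]
force: [0.8, 0.0, -5.2]
gripper_width: 0.106
```

```bash
python3 - <<'E'
from h import *
s,t,M=pose();print(t,s["time"],s["gripper_width"],s["force"],np.degrees(np.arctan2(M[1,1],M[0,1])))
im=get_image("wrist");cv2.imwrite("pics/q_wrist.png",im[:,:,::-1])
im=get_image("scene");cv2.imwrite("pics/q_scene.png",cv2.resize(im[40:240,340:540,::-1],None,fx=3,fy=3,interpolation=cv2.INTER_CUBIC))
n=np.array([.5725,.2675]);a=np.radians(10);ux=np.array([np.cos(a),np.sin(a)]);uy=np.array([-ux[1],ux[0]])
for z in(.232,.238):
    P=[[*(n+s*.027*uy),z-.006] for s in(1,-1)]+[[*(n-.026*ux+s*.027*uy),z+.011] for s in(1,-1)]+[[*(n+.0*ux+s*.027*uy),z+.003] for s in(1,-1)]
    q=proj("wrist",P)[3]; print("  wrist",q.round(0).tolist())
goto([*n,.256],a)
E
```

```text
[0.52142372 0.25908895 0.25614633] 19.6 0.10601733376777356 [ 0.78860274  0.02937536 -5.19857317] 9.90598467677211
  wrist [[433.0, 228.0], [423.0, 334.0], [380.0, 241.0], [374.0, 355.0], [439.0, 234.0], [428.0, 345.0]]
  wrist [[437.0, 232.0], [427.0, 341.0], [382.0, 246.0], [376.0, 364.0], [443.0, 239.0], [432.0, 352.0]]
travel [ 0.4 51.9  0.5] turn -0.09 j6 0.143
```

View pics/q_wrist.png

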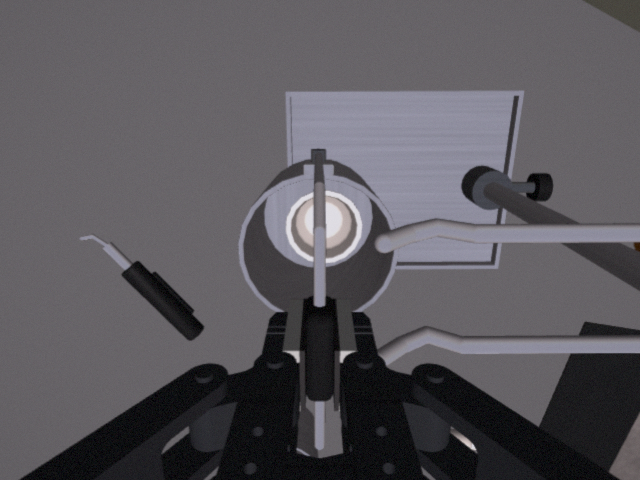

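View pics/q_scene.png

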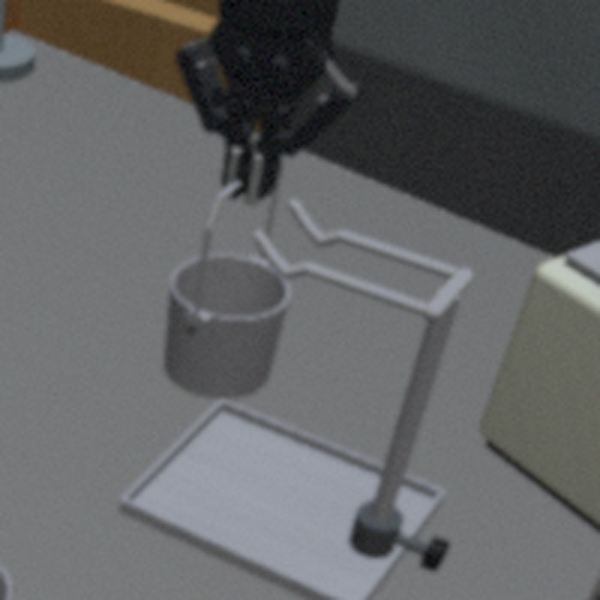

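Emit:
{"name": "drive_tool", "arguments": {"travel": [[0, 1, 0], [0, 4, -0.5], [0, 9, -0.5], [0, 15, -0.5], [0, 22, -0.5], [0, 29, -0.5], [0, 36, -0.5], [0, 42, -0.5], [0, 47, -0.5], [0, 50, -0.5], [0, 52, -0.5], [0, 53, -0.5], [0, 53, -0.5]], "turn": [0, 0, 0, 0, 0, 0, 0, 0, 0, 0, 0, 0, 0], "jaw": [245, 245, 245, 245, 245, 245, 245, 245, 245, 245, 245, 245, 245]}}

```text
time: 21.0
tool_pos: [0.5734, 0.2687, 0.2564]
tcp_rot: [0.455, 0.539, -0.455, 0.543]
force: [0.4, -1.1, -5.9]
gripper_width: 0.106
```

```bash
python3 - <<'E'
from h import *
s,t,M=pose();print(t,s["time"],s["gripper_width"],s["force"],np.degrees(np.arctan2(M[1,1],M[0,1])))
im=get_image("wrist");cv2.imwrite("pics/r_wrist.png",im[:,:,::-1])
im=get_image("scene");cv2.imwrite("pics/r_scene.png",cv2.resize(im[40:240,340:540,::-1],None,fx=3,fy=3,interpolation=cv2.INTER_CUBIC))
E
```

```text
[0.57335508 0.26869883 0.25638814] 21.0 0.10605362677841738 [ 0.3937778  -1.06569924 -5.86214   ] 9.909219517299688
```

View pics/r_wrist.png

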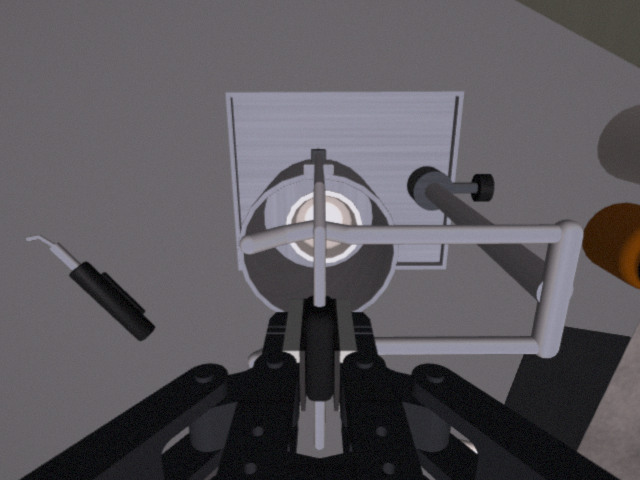

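View pics/r_scene.png

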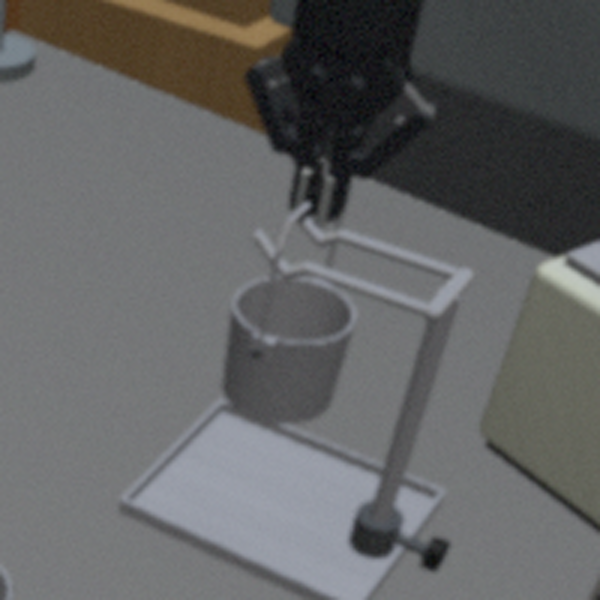

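Emit:
{"name": "drive_tool", "arguments": {"travel": [[2, 0, 0], [6, 0, 0], [11, 0, 0], [16, 0, 0], [21, 0, 0], [25, 0, 0], [28, 0, 0], [30, 0, 0], [31, 0, 0], [31, 0, 0]], "turn": [0, 0, 0, 0, 0, 0, 0, 0, 0, 0], "jaw": [245, 245, 245, 245, 245, 245, 245, 245, 245, 245]}}

```text
time: 22.1
tool_pos: [0.5733, 0.2686, 0.2254]
tcp_rot: [0.455, 0.539, -0.455, 0.543]
force: [-0.6, 0.4, -5.2]
gripper_width: 0.104
```

```bash
python3 - <<'E'
from h import *
s,t,M=pose();print(t,s["time"],s["gripper_width"],s["force"],np.degrees(np.arctan2(M[1,1],M[0,1])))
im=get_image("wrist");cv2.imwrite("pics/s_wrist.png",im[:,:,::-1])
E
```

```text
[0.57334081 0.26864329 0.22536765] 22.1 0.10407680097332639 [-0.64700685  0.36610327 -5.24467526] 9.91811497261707
```

View pics/s_wrist.png

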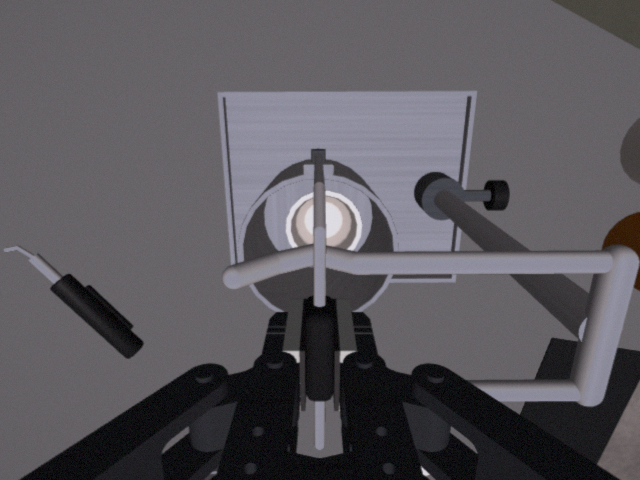

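Emit:
{"name": "drive_tool", "arguments": {"travel": [[1, 0.5, 0], [2, 0.5, 0], [3, 0.5, 0], [4, 0.5, 0], [5, 0.5, 0], [5, 0.5, 0]], "turn": [0, 0, 0, 0, 0, 0], "jaw": [245, 245, 245, 245, 245, 245]}}

```text
time: 22.75
tool_pos: [0.5738, 0.2687, 0.2203]
tcp_rot: [0.455, 0.539, -0.455, 0.543]
force: [0.3, -0.6, -5.3]
gripper_width: 0.103
```

Emit:
{"name": "drive_tool", "arguments": {"travel": [[1, 0, 0], [2, 0, 0], [3, 0, 0], [3, 0, 0]], "turn": [0, 0, 0, 0], "jaw": [245, 245, 245, 245]}}

```text
time: 23.15
tool_pos: [0.5736, 0.2686, 0.217]
tcp_rot: [0.455, 0.539, -0.455, 0.543]
force: [1.2, 0.6, -5.7]
gripper_width: 0.105
```

```bash
python3 - <<'E'
from h import *
s,t,M=pose();print(t,s["time"],s["gripper_width"],s["force"])
im=get_image("wrist");cv2.imwrite("pics/t_wrist.png",im[:,:,::-1])
im=get_image("scene");cv2.imwrite("pics/t_scene.png",cv2.resize(im[70:220,390:530,::-1],None,fx=4,fy=4,interpolation=cv2.INTER_CUBIC))
E
```

```text
[0.57363973 0.2686162  0.21698792] 23.15 0.10456968446951023 [ 1.17900746  0.56261606 -5.71230342]
```

View pics/t_scene.png

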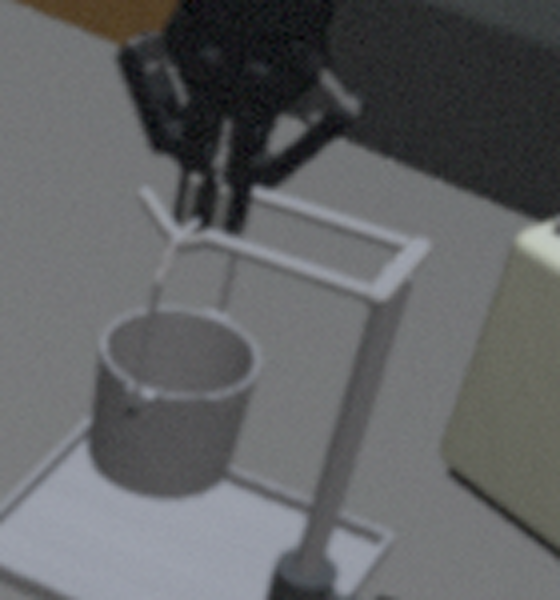

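View pics/t_wrist.png

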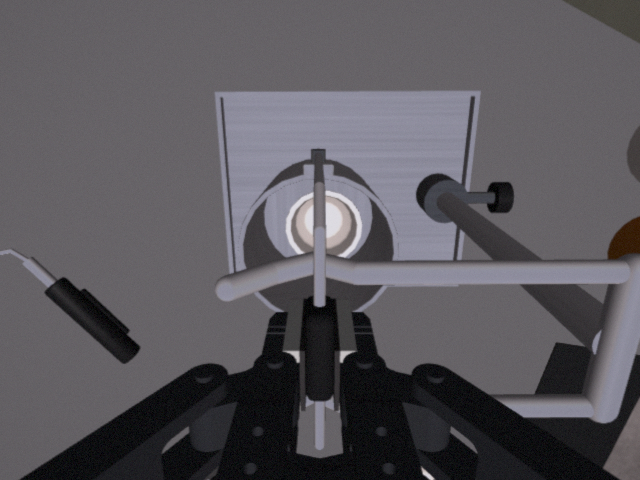

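Emit:
{"name": "drive_tool", "arguments": {"travel": [[1, 0.7, 0], [2, 0.7, 0], [2, 0.7, 0]], "turn": [0, 0, 0], "jaw": [245, 245, 245]}}

```text
time: 23.55
tool_pos: [0.5748, 0.2689, 0.2161]
tcp_rot: [0.456, 0.539, -0.454, 0.543]
force: [-1.4, -0.1, -1.1]
gripper_width: 0.11
```

Emit:
{"name": "drive_tool", "arguments": {"travel": [[0.5, 0, 0], [1, 0, 0], [1, 0, 0]], "turn": [0, 0, 0], "jaw": [245, 245, 245]}}

```text
time: 23.85
tool_pos: [0.5749, 0.2689, 0.2159]
tcp_rot: [0.456, 0.539, -0.454, 0.544]
force: [-2.5, -0.9, 0.9]
gripper_width: 0.104
```

```bash
python3 - <<'E'
from h import *
s,t,M=pose();print(t,s["time"],s["gripper_width"],s["force"],M.round(4))
im=get_image("wrist");cv2.imwrite("pics/u_wrist.png",im[:,:,::-1])
im=get_image("scene");cv2.imwrite("pics/u_scene.png",cv2.resize(im[70:220,390:530,::-1],None,fx=4,fy=4,interpolation=cv2.INTER_CUBIC))
E
```

```text
[0.57489996 0.26893472 0.21593289] 23.85 0.10381925694301822 [-2.52546923 -0.88725987  0.87505486] [[ 0.0064  0.985   0.1723]
 [-0.0023  0.1723 -0.985 ]
 [-1.      0.0059  0.0034]]
```

View pics/u_scene.png

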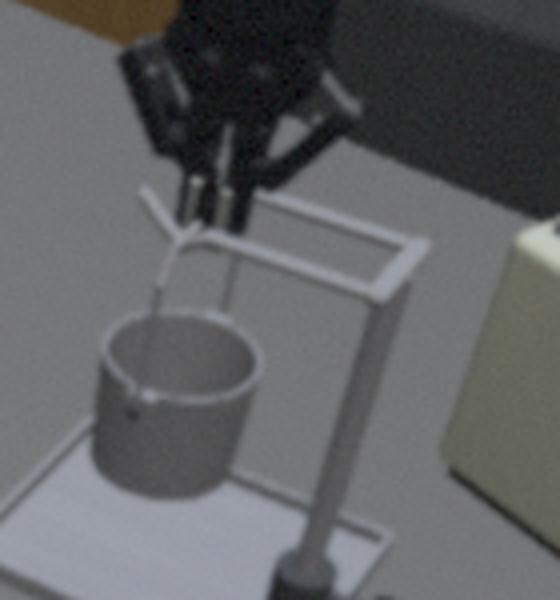

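View pics/u_wrist.png

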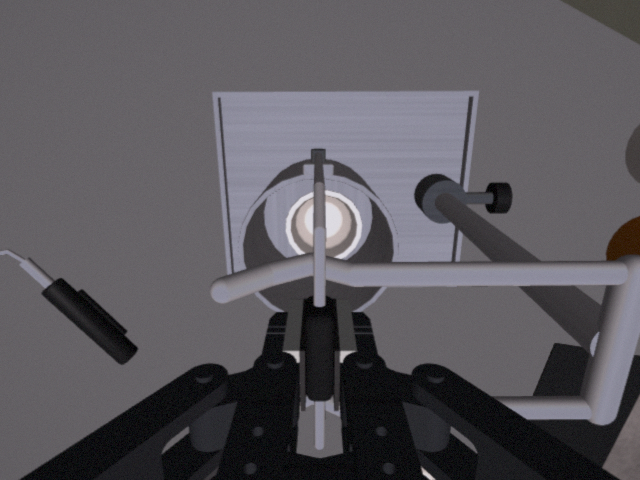

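Emit:
{"name": "drive_tool", "arguments": {"travel": [[0, -0.5, 0], [0, -1, 0], [0, -1, 0]], "turn": [0, 0, 0], "jaw": [245, 245, 245]}}

```text
time: 24.25
tool_pos: [0.5741, 0.2688, 0.2156]
tcp_rot: [0.456, 0.539, -0.454, 0.544]
force: [-0.3, 0.4, -0.9]
gripper_width: 0.107
```

Emit:
{"name": "drive_tool", "arguments": {"travel": [[0.5, 0, 0], [0.7, 0, 0], [0.7, 0, 0], [0.7, 0, 0], [0.7, 0, 0], [0.7, 0, 0], [0.7, 0, 0], [0.7, 0, 0], [0.7, 0, 0], [0.7, 0, 0]], "turn": [0, 0, 0, 0, 0, 0, 0, 0, 0, 0], "jaw": [245, 245, 232, 229, 226, 223, 219, 212, 200, 185], "newtons": 20}}

```text
time: 25.25
tool_pos: [0.5742, 0.2688, 0.2148]
tcp_rot: [0.456, 0.539, -0.454, 0.544]
force: [-0.8, -0.1, 0.2]
gripper_width: 0.273
```

```bash
python3 - <<'E'
from h import *
s,t,M=pose();print(t,s["time"],s["gripper_width"],s["force"],M.round(4))
im=get_image("wrist");cv2.imwrite("pics/v_wrist.png",im[:,:,::-1])
im=get_image("scene");cv2.imwrite("pics/v_scene.png",cv2.resize(im[70:220,390:530,::-1],None,fx=4,fy=4,interpolation=cv2.INTER_CUBIC))
E
```

```text
[0.57416832 0.26882616 0.21479448] 25.25 0.27328075793730705 [-0.77712908 -0.11164757  0.17979369] [[ 0.0069  0.985   0.1722]
 [-0.0021  0.1722 -0.9851]
 [-1.      0.0064  0.0033]]
```

View pics/v_scene.png

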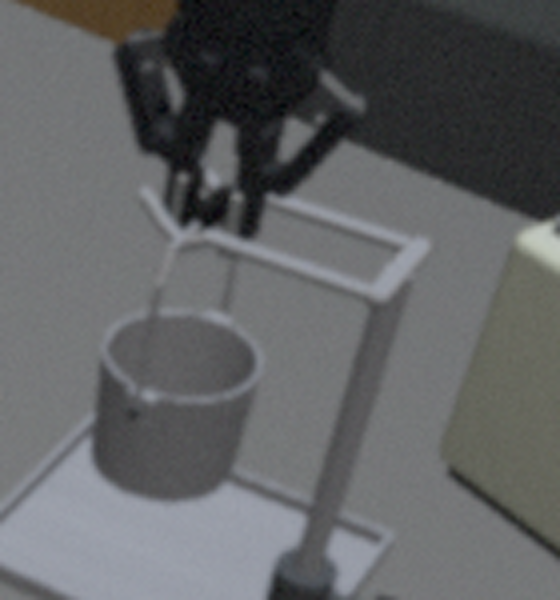

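View pics/v_wrist.png

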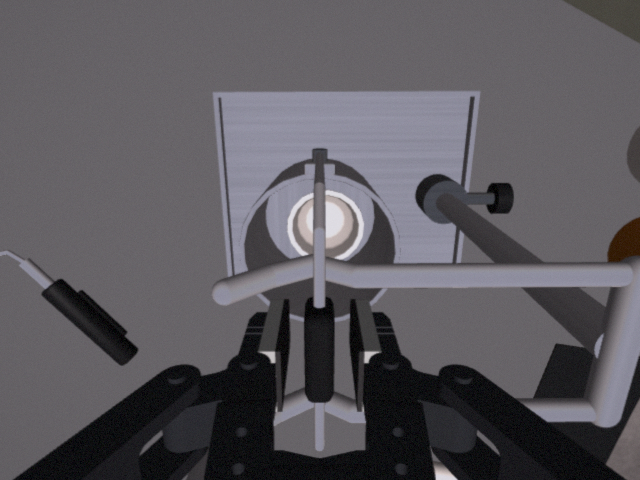

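Emit:
{"name": "drive_tool", "arguments": {"travel": [[0, 0, 0], [0, 0, 0], [-6, 0, 0], [-15, 0, 0], [-30, 0, 0], [-50, 0, 0], [-75, 0, 0], [-100, 0, 0], [-120, 0, 0], [-120, 0, 0], [-120, 0, 0], [-120, 0, 0]], "turn": [0, 0, 0, 0, 0, 0, 0, 0, 0, 0, 0, 0], "jaw": [165, 165, 165, 165, 165, 165, 165, 165, 165, 165, 165, 165]}}

```text
time: 26.55
tool_pos: [0.5727, 0.2689, 0.3335]
tcp_rot: [0.455, 0.539, -0.455, 0.543]
force: [-1.0, 0.1, 0.4]
gripper_width: 0.355
```

```bash
python3 - <<'E'
from h import *
s,t,M=pose();print(t,s["time"],s["gripper_width"],s["force"])
im=get_image("wrist");cv2.imwrite("pics/w_wrist.png",im[:,:,::-1])
a=get_image("scene");cv2.imwrite("pics/w_scene.png",cv2.resize(a[70:220,390:530,::-1],None,fx=4,fy=4,interpolation=cv2.INTER_CUBIC));cv2.imwrite("pics/w_full.png",a[:,:,::-1])
for n in("pail","pail_hinge","bail_grip","cup_center"):
  for c in("wrist","scene"): print(c,n,[(np.round(d["at"],4).tolist(),round(d["p"],2)) for d in tip_of(n,c)])
b=get_image("scene");d=np.abs(a.astype(int)-b)[70:220,390:480].max(2);print("diff",d.mean(),d.max())
E
```

```text
[0.57266495 0.26887023 0.33347997] 26.55 0.35480322729518826 [-1.00836691  0.13046146  0.37936116]
wrist pail []
scene pail [([0.5747, 0.2679, 0.067], 0.93), ([0.6585, -0.4107, -0.0019], 0.49)]
wrist pail_hinge [([0.5739, 0.2717, 0.1342], 0.94)]
scene pail_hinge [([0.5749, 0.2658, 0.1356], 0.78)]
wrist bail_grip [([0.5741, 0.2692, 0.2326], 0.63)]
scene bail_grip [([0.5715, 0.2694, 0.2345], 0.69)]
wrist cup_center [([0.5802, 0.2641, 0.0866], 0.87)]
scene cup_center [([0.5487, -0.294, 0.0059], 0.65), ([0.5721, 0.2705, 0.0013], 0.65), ([0.4863, -0.3593, 0.0069], 0.63)]
diff 2.8476296296296297 23
```

View pics/w_scene.png

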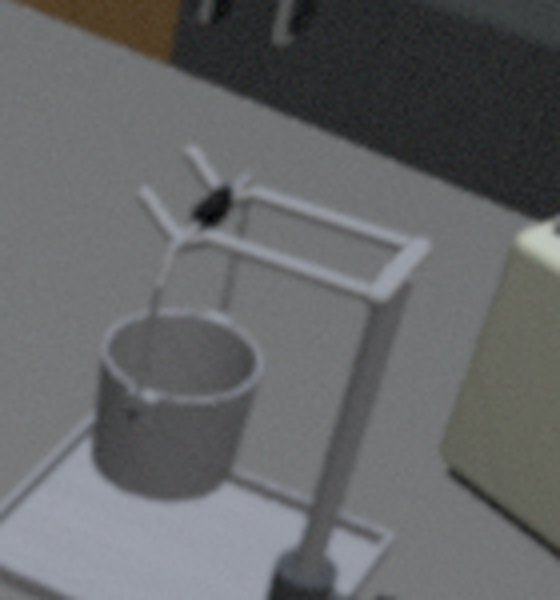

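View pics/w_wrist.png

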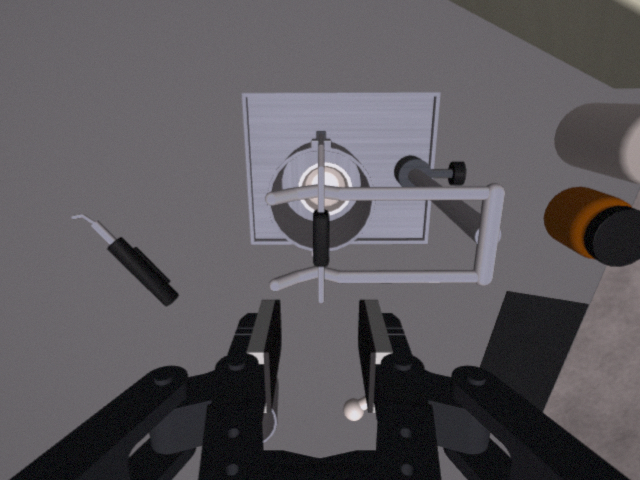

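View pics/w_full.png

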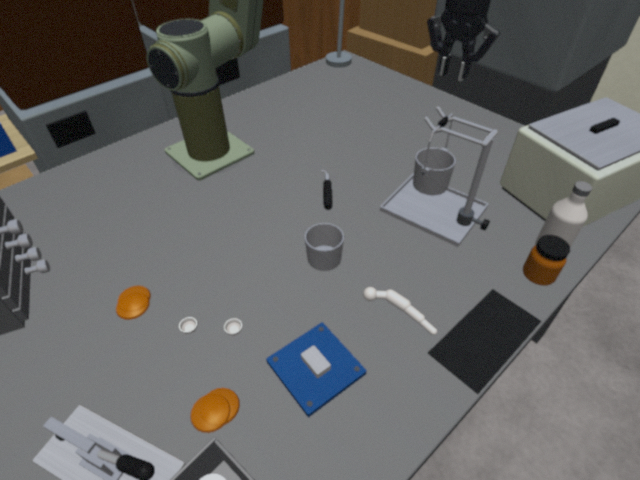

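Emit:
{"name": "drive_tool", "arguments": {"travel": [[0, 0, 0], [0, 0, 0], [0, 0, 0], [0, 0, 0], [0, 0, 0], [0, 0, 0], [0, 0, 0], [0, 0, 0], [0, 0, 0], [0, 0, 0]], "turn": [0, 0, 0, 0, 0, 0, 0, 0, 0, 0], "jaw": [165, 165, 165, 165, 165, 165, 165, 165, 165, 165]}}

```text
time: 28.1
tool_pos: [0.5733, 0.2691, 0.3348]
tcp_rot: [0.456, 0.539, -0.454, 0.544]
force: [0.3, -2.0, 0.5]
gripper_width: 0.352
```

```bash
python3 - <<'E'
from h import *
a=cv2.imread("pics/w_full.png")[:,:,::-1];b=get_image("scene")
d=cv2.absdiff(cv2.GaussianBlur(a,(5,5),0),cv2.GaussianBlur(b,(5,5),0))
print(d[70:220,390:480].max(),d[250:470,50:350].max(),d.max())
ctrl.close_job();print(observe()["time"])
E
```

```text
12 8 30
the job is handed in; nothing more can be done
the job is handed in; nothing more can be done
```

The pail is hanging on the fork over the drip tray with its bail wire in the notches of both prongs, and I handed the job in at about 28 s of the 72 s allowed. I got no verdict back.

**What I did:**
1. I pinched the bail's wire and swung it partway up.
2. I released it and pushed the grip the rest of the way to upright with an open finger.
3. I took the flat grip across its 10 mm, lifted the pail level and entered the fork from the front.
4. I lowered until the fork carried the weight, then opened the fingers and moved straight up.

**Last checks:**
- **Level:** the camera networks put the hinge at about (0.574, 0.269, 0.135) and the grip at (0.573, 0.269, 0.233). The grip is within about 3 mm of directly above the hinge.
- **Cup:** the wrist picture shows the hip cup inside the pail.
- **Other things on the bench:** they look unmoved in the last scene picture.
- **Still:** two scene pictures more than a second apart showed only small differences around the pail (at most 12 of 255 after blurring).

**What went wrong or disagreed:**
- **Pail tilt:** during the pinched part of the swing, at about 5 N, the pail tilted a few degrees. It settled back level on the bench when I let go, in the same place to within about 2 mm.
- **Cup position:** in the scene view the network did not report the cup in the pail, only the two small look-alikes and one false hit.

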